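# Put the dry panel paintings away and clear the propping corks

### The arm

A 7-joint arm with a two-finger parallel gripper is mounted at the origin on the work surface. World frame = base frame: x ahead of the robot, y to its left, z up, the work surface at z = 0. Lengths are in mm, angles in rad, forces in N, time in s.
With the tool pointing down it reaches from about 375 to 925 mm from the base axis. Payload 3.1 kg.
Tool frame: the origin (TCP) lies at the centre of the arm's flange, where the gripper is bolted on; the fingertips stand 173 mm ahead of it and the grasp point (between the pads) lies 155 mm ahead of it; z points along the fingers, y is the line along which they close (so a half turn about z gives the same grasp; the last joint's range is limited). The gripper opens to 85 mm and grips with 20 to 120 N. Pads are 22 mm wide; open, the fingers measure 114 mm over their backs; the gripper's body (76 mm by 85 mm) begins 54 mm behind the grasp point. The pads swing forward as they close: fully open they stand 13 mm farther back than shut.
Start: joints at [1.173, 0.383, 0.044, 1.598, -0.018, 1.161, -0.05], TCP at [191.981, -621.007, 404.669] pointing down, gripper open.
Joint ranges: [-2.61, 2.61], [-0.41, 2.15], [-1.48, 1.57], [0, 2.5], [-1.57, 4.71], [0.05, 1.97], [-2.85, 2.85]. Speed limits (rad/s): [2.79, 2.79, 3.14, 3.14, 3.14, 3.14, 3.14].

### API

Orientations are given as a unit quaternion [w, x, y, z].
In Python, from workcell import observe, read_camera, sign_off, find_in, outline_of gives the robot as it stands.
- The arm moves only by the tool servo_tool, never from a script. Its argument "targets" is a list of rows, each a list of 5 numbers: the opening, from 0 (shut) to 1 (fully open), then the shift along the tool's x, y, z in units of 40 mm (1.0 is 40 mm), then the turn about the tool's z in units of 6 degrees (1.0 is 6 degrees). A call has 1 to 10 rows; each row shifts and turns the commanded pose from where the row before left it, along the tool's axes as they then stand; what a row does not reach is not made up. A row lasts 1/12 s, in which the tool goes at most 41.7 mm and 7.16 degrees, less where a joint would pass 70% of its speed; a pose out of reach is approached as far as the arm can. A call is refused whole if a number of a shift passes 1 or a number of a turn 1, either way. A call with a gripper value outside its range is refused whole. The fingers move at their own pace and stop on an object; "newtons" is the grip in N (left out, the last holds). Time passes only in rows, so rows that do not move let the fingers close. It gives the time, the measured TCP pose, the force, the opening and the grip force at its end, in the units of the state.
- observe(): the state, without advancing time (a new reading comes with each control period).
- read_camera(name): name is "scene" or "top"; returns a dict with "img" (384x512x3 uint8, red, green, blue), "depth" (384x512 float32, mm along the optical axis (not along the pixel's ray), 0 where there is no reading), "mtx" (3x3 intrinsics, pixels), "k1" (the pictures are not rectified: a ray, as slopes to the right and down, at radius r is drawn at 1 + k1 r^2 times it, then the intrinsics apply), "rvec" (rotation vector, rad) and "tvec" (3), from world to camera coordinates, as OpenCV has them. Camera axes: x right, y down, z forward; pixel columns grow to the right and rows downward; lengths in mm; the calibration is good to about 2 mm. A picture is of the moment at which its call begins.
- sign_off(): hands the job in; it is judged then, once.
Trained networks look in a picture, given as the dict that the camera call returned (one of the last four; its "shot" number tells which), for a name from the list of things; names that differ only in an ending like _2 or _b are one class to them, and where a whole thing is asked for, a point or a joint stands for the part that bears it (a point fixed in the world has none). Each returns a list of dicts, best first, with "conf" (0 to 1); they miss things now and then, are a little off and sometimes report something else, mostly with a low value. They report only what shows in the picture. A call takes as long as a camera call. They do not tell look-alikes from the thing itself.
- find_in(picture, query): "extent" ([left, top, width, height] in pixels, round what is visible of it).
- outline_of(picture, query): "mask" (384x512 bool, what is visible of it) and "extent" ([left, top, width, height] in pixels, round what is visible of it).
The state is a dict: "time_s": time; "joint_pos": joint angles; "dq": joint speeds; "joint_efforts": joint torques, N m; "eef_pos": TCP position; "orientation": TCP orientation; "ft_force": force on the tool from outside, world axes, zero at the start; "moment": the same for the moment, N m; "finger_gap": finger opening in mm; "grip_force": force on a finger pad.
Only numpy, scipy, OpenCV 4.12 (cv2) and the standard library are available. Lean on these libraries where they do the work, as an engineer would, in place of code of your own. Each camera call takes 0.05 s, during which the arm holds its last target. There are 200 camera calls.

### The job

The small painted panels on the bench have fresh varnish that no hand or gripper may touch: slide the offset spatula under each one between its battens, lift it and lay it, level and without tipping it, wholly on the felt-covered storage board, side by side with battens running straight across the board's short way, then lay the spatula flat lengthwise on the grey tool mat, where it was. After that take the metal tray by its handle and tip the cork propping blocks out of its open end into the grey bin, and stand the empty tray upright on the bench. Leave the jar, the cup and the hammer where they are.

Things in the scene. Friction and masses are not known exactly. Their poses are not given: they have to be found in the camera images.
- panel_a: small panel painting lying face up: wooden panel 104 x 66 x 6 mm on two battens 12 mm high (18 mm in all), 8 mm wide, along its two long edges (its x axis); underneath, a tunnel 50 mm wide and 12 mm high is open at both short ends. Origin: centre of its underside, at the battens' feet; x along the battens, z up. 70 g. May be absent
- panel_b: small panel painting lying face up: wooden panel 104 x 66 x 6 mm on two battens 12 mm high (18 mm in all), 8 mm wide, along its two long edges (its x axis); underneath, a tunnel 50 mm wide and 12 mm high is open at both short ends. Origin: centre of its underside, at the battens' feet; x along the battens, z up. 70 g. May be absent
- panel_c: small panel painting lying face up: wooden panel 104 x 66 x 6 mm on two battens 12 mm high (18 mm in all), 8 mm wide, along its two long edges (its x axis); underneath, a tunnel 50 mm wide and 12 mm high is open at both short ends. Origin: centre of its underside, at the battens' feet; x along the battens, z up. 70 g. May be absent
- spatula: offset spatula: steel blade 90 x 34 x 3 mm, thin steep neck, wooden handle 20 mm wide (y), 22 mm high, from x = -57 to -147 mm, its centre line 50 mm above the blade's underside. Origin: centre of the blade's underside; x towards the tip (at +45 mm), z up. The neck starts at x = -41 mm and leans back, so the blade is free from x = -36 to +45 mm. 130 g; it stands on its blade
- spatula_grip (a point): point on the spatula's handle to grip, 85 mm behind and 50 mm above the spatula's origin; take it across its 20 mm width
- tool_mat: thin grey felt mat, 90 (x) x 250 (y) mm, 2 mm thick, fixed. Origin: centre of its underside. The spatula lies along its long way (y)
- board: storage board, a low wooden plinth 160 (x) x 305 (y) mm, 15 mm high with grey felt top; along each of its two short edges (y = +-149 mm) stands a wooden strip 6 mm wide, 10 mm higher, leaving 293 mm between; fixed. Origin: centre of its underside; x across its short way, y along its length
- board_top (a point): centre of the board's top face, 15 mm above the bench, axes as the board's
- tray: aluminium scoop tray 125 (x) x 120 (y) mm, floor 4 mm thick, side walls 32 mm high, back wall 52 mm high at x = -62 mm, front end (+x) open, no lip. A black handle 18 x 18 mm in section runs straight back (-x) from the back wall to x = -147 mm, its centre line 42 mm above the underside. Origin: centre of the floor's underside, z up. 220 g; holds the cork blocks at first
- tray_grip (a point): point on the tray's handle to grip, 112 mm behind (-x) and 42 mm above the tray's origin
- tray_mouth (a point): middle of the tray's open pouring edge, on its floor, 62 mm ahead (+x) of the tray's origin
- cork0: cork propping block, 60 x 28 x 26 mm, 25 g. Origin: centre of its underside as it lies at the start, x along its length
- cork1: cork propping block, 60 x 28 x 26 mm, 25 g. Origin: centre of its underside as it lies at the start, x along its length
- cork2: cork propping block, 60 x 28 x 26 mm, 25 g. Origin: centre of its underside as it lies at the start, x along its length
- bin: square open grey plastic bin, 150 x 150 mm outside, 65 mm high, walls 4 mm, fixed to the bench. Origin: centre of its underside, axes along its sides
- solvent_jar: bystander: amber jar, 64 mm across and about 85 mm high; origin under its centre. Leave it alone
- metal_cup: bystander: copper cup, 60 mm across and 50 mm high; origin under its centre. Leave it alone
- hammer: bystander: small hammer 200 mm long lying flat. Leave it alone
There are look-alikes about, which are no part of the job. Leave any turquoise or yellow look-alike of the panel_c alone.

How it is judged:
By the outcome, as a careful person would: the job done as asked, in the order asked, and still so for the second after the job is handed in, with the robot touching nothing.
Of panel_a, panel_b, panel_c only 2 to 3 are there at a start; the rules pass over those that are not, and their reading is None.
At some moment in a run one of panel_a, panel_b, panel_c may be knocked a few centimetres aside while the robot is not near it.
It also fails if it takes over 210 s, if anything falls off the work surface, if the arm or the gripper's body presses on something with over 40 N, if the wrist force passes 120 N, or if a joint passes its speed limit or range.

## Working session

There is one attempt and no reset: what is moved stays moved. The work goes in short steps, Python scripts to look and compute and a tool call to move; the robot and the scene stay as the last step left them, time stands still between calls to the robot, and variables do not carry over. Pictures are saved under pics/ and viewed, at most 14 in all, crops included, and the job is handed in when it is done.

Besides the shell and the picture viewer there is one more tool, called after "Emit:" as name(argument=value, ...) on one line, values as JSON. servo_tool: Moves the arm, as the interface text tells. Its arguments: {"type":"object","properties":{"targets":{"type":"array"},"newtons":{"type":"number"}},"required":["targets"]}

```bash
mkdir -p pics; ls; cat > h.py <<'E'
import numpy as np, cv2
from scipy.spatial.transform import Rotation as R
from workcell import *
def cam(n):
    d=read_camera(n); return d
def world(d,uv,depth=None,z=None):
    """pixels Nx2 -> world; with depth (uses d['depth']) or plane height z"""
    uv=np.atleast_2d(np.asarray(uv,float)); K=np.asarray(d['mtx'])
    p=np.c_[(uv[:,0]-K[0,2])/K[0,0],(uv[:,1]-K[1,2])/K[1,1]]
    rd=np.linalg.norm(p,axis=1); r=rd.copy()
    for _ in range(20): r=rd/(1+d['k1']*r*r)
    p=p*(r/np.maximum(rd,1e-9))[:,None]
    M=R.from_rotvec(np.ravel(d['rvec'])).as_matrix(); t=np.ravel(d['tvec'])
    ray=np.c_[p,np.ones(len(p))]
    if z is None:
        dep=d['depth'][uv[:,1].astype(int),uv[:,0].astype(int)] if depth is None else depth
        return (ray*np.reshape(dep,(-1,1))-t)@M
    c=-M.T@t; w=ray@M
    return c+w*((z-c[2])/w[:,2])[:,None]
def save(d,n,crop=None,s=1):
    im=d['img'][...,::-1]
    if crop: x,y,w,h=crop; im=im[y:y+h,x:x+w]
    cv2.imwrite('pics/'+n+'.png',cv2.resize(im,None,fx=s,fy=s,interpolation=cv2.INTER_CUBIC))
E
python3 - <<'E'
from h import *
o=observe(); print({k:np.round(v,3) for k,v in o.items()})
for n in('top','scene'):
    d=cam(n); save(d,n+'0',s=1.5)
    print(n,np.round(world(d,[[256,192]]),0),np.round(-R.from_rotvec(np.ravel(d['rvec'])).as_matrix().T@np.ravel(d['tvec'])),d['mtx'][0],d['k1'])
    for q in ['panel_a','spatula','tool_mat','board','tray','cork0','bin','solvent_jar','metal_cup','hammer']:
        print(q,[(r['extent'],round(r['conf'],2)) for r in find_in(d,q)][:5])
E
```

```text
pics
{'time_s': np.float64(0.0), 'joint_pos': array([ 1.173,  0.384,  0.044,  1.6  , -0.018,  1.161, -0.05 ]), 'dq': array([-0.001, -0.001, -0.   ,  0.001,  0.002,  0.   ,  0.001]), 'joint_efforts': array([-0.0000e+00, -4.3346e+01,  1.0240e+00, -2.4951e+01,  1.0000e-02,
        1.1000e-02,  0.0000e+00]), 'eef_pos': array([ 191.834, -620.53 ,  403.273]), 'orientation': array([-0.001,  0.989,  0.149, -0.   ]), 'ft_force': array([ 0.297, -0.318, -0.206]), 'moment': array([-0.036,  0.025, -0.028]), 'grip_force': np.float64(0.0), 'finger_gap': np.float64(85.264)}
top [[467.  -8.   7.]] [ 370.   -4. 1442.] [457.64655295   0.         246.12310672] -0.10125664474438224
panel_a [([76.9, 215.1, 30.5, 35.2], 0.95), ([110.3, 171.0, 31.9, 38.3], 0.93), ([146.4, 150.6, 28.9, 38.3], 0.84), ([141.7, 269.8, 35.0, 23.6], 0.82), ([184.1, 126.0, 33.4, 33.5], 0.79)]
spatula [([235.2, 185.5, 64.8, 10.8], 0.95), ([110.0, 172.9, 33.2, 35.1], 0.46)]
tool_mat [([222.4, 177.6, 79.5, 27.7], 0.89), ([236.7, 186.8, 61.8, 7.6], 0.67), ([226.4, 103.1, 105.6, 72.6], 0.19)]
board [([224.8, 103.4, 107.5, 72.3], 0.96)]
[... 723 characters left out ...]
25.5], 0.86), ([312.6, 96.0, 27.7, 18.2], 0.79), ([318.2, 128.2, 32.7, 24.0], 0.64), ([310.6, 190.8, 35.8, 25.9], 0.61)]
spatula [([220.0, 195.2, 50.2, 37.1], 0.84), ([321.7, 128.4, 27.3, 22.3], 0.54)]
tool_mat [([211.9, 182.4, 72.8, 65.9], 0.84)]
board [([214.0, 211.0, 118.7, 95.9], 0.77)]
tray [([114.9, 291.0, 85.6, 54.9], 0.56)]
cork0 [([158.7, 310.4, 24.4, 16.6], 0.9), ([157.3, 300.4, 22.9, 10.2], 0.79), ([154.3, 320.8, 28.1, 16.1], 0.73)]
bin [([107.1, 222.2, 67.7, 60.4], 0.93)]
solvent_jar [([368.0, 159.8, 22.8, 28.2], 0.85)]
metal_cup [([342.4, 240.0, 19.1, 26.3], 0.78), ([114.6, 292.9, 86.5, 51.1], 0.67), ([367.0, 158.1, 28.5, 34.5], 0.53)]
hammer [([285.0, 259.9, 63.7, 66.4], 0.81)]
```

View pics/top0.png

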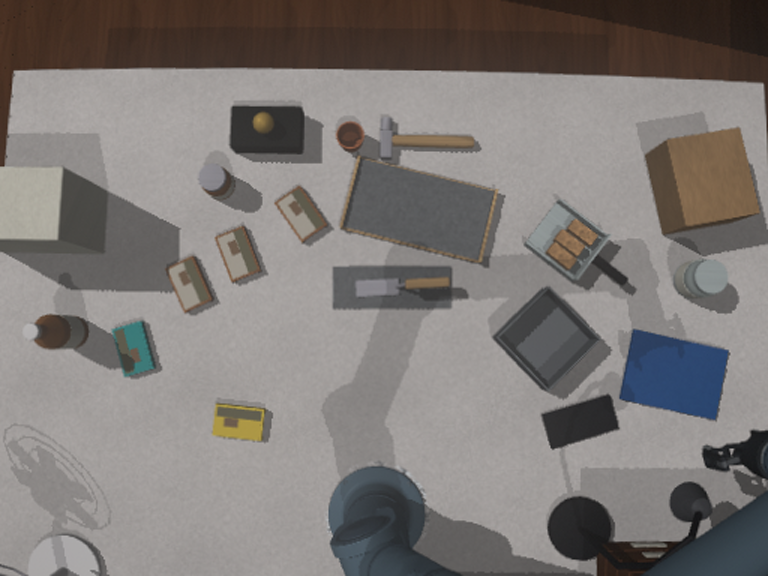

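View pics/scene0.png

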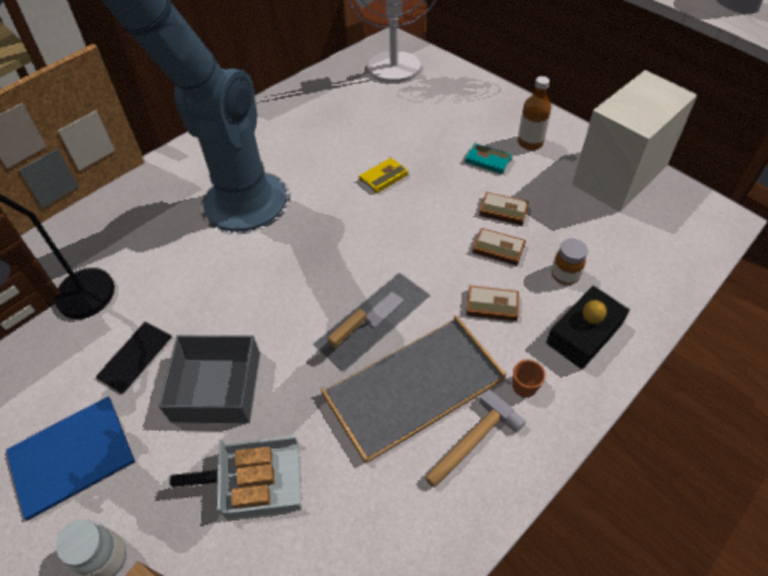

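```bash
cat >> h.py <<'E'
from scipy.optimize import minimize
def B(x0,x1,y0,y1,z0,z1): return np.array([[x,y,z] for x in(x0,x1) for y in(y0,y1) for z in(z0,z1)],float)
MODEL={'panel':[B(-52,52,-33,33,0,18)],
'board':[B(-80,80,-152.5,152.5,0,15),B(-80,80,-152.5,-146.5,0,25),B(-80,80,146.5,152.5,0,25)],
'bin':[B(-75,75,-75,75,0,65)],'tool_mat':[B(-45,45,-125,125,0,2)],
'spatula':[B(-45,45,-17,17,0,3),B(-147,-57,-10,10,39,61),B(-60,-41,-4,4,0,45)],
'tray':[B(-62,62,-60,60,0,4),B(-62,62,-60,-57,0,32),B(-62,62,57,60,0,32),B(-64,-60,-60,60,0,52),B(-147,-62,-9,9,33,51)],
'cork':[B(-30,30,-14,14,0,26)]}
S=4
def render(d,boxes,p,z=0):
    c,s=np.cos(p[2]),np.sin(p[2]); m=np.zeros((384*S,512*S),np.uint8)
    for b in boxes:
        w=np.c_[b[:,0]*c-b[:,1]*s+p[0],b[:,0]*s+b[:,1]*c+p[1],b[:,2]+z]
        q=cv2.projectPoints(w,np.ravel(d['rvec']),np.ravel(d['tvec']),np.asarray(d['mtx']),np.array([d['k1'],0,0,0.]))[0][:,0]
        h=cv2.convexHull((((q+.5)*S-.5)*16).round().astype(np.int32)); cv2.fillConvexPoly(m,h,1,shift=4)
    return m
def fit(obs,boxes,p0,z=0):
    """obs: list of (picture, mask); returns pose, mean IoU"""
    big=[(d,np.kron(k.astype(np.uint8),np.ones((S,S),np.uint8))) for d,k in obs]
    def cost(v):
        p=np.array([v[0],v[1],v[2]/50]); t=0
        for d,k in big:
            r=render(d,boxes,p,z); t+=1-(r&k).sum()/max(1,(r|k).sum())
        return t/len(big)
    v=np.array([p0[0],p0[1],p0[2]*50]); 
    for st in (15,4):
        o=minimize(cost,v,method='Nelder-Mead',options=dict(initial_simplex=np.r_[[v],v+np.eye(3)*st],xatol=.05,fatol=1e-4,maxiter=120)); v=o.x
    return np.array([v[0],v[1],v[2]/50]),1-o.fun
E
cat > m.py <<'E'
from h import *
import pickle
T=cam('top');Sc=cam('scene')
def masks(d,q): return [(r['mask'],r['conf']) for r in outline_of(d,q) if r['conf']>.3]
def ctr(d,m,z):
    v,u=np.nonzero(m); w=world(d,np.c_[u,v],z=z); return w[:,:2].mean(0),w
def meas(q,model,z,p0s,hz=0,tol=60):
    a=[(T,m) for m,_ in masks(T,q)]; b=[(Sc,m) for m,_ in masks(Sc,q)]
    for p0 in p0s:
        o=[]
        for L in(a,b):
            c=[(np.linalg.norm(ctr(d,m,z)[0]-p0[:2]),i) for i,(d,m) in enumerate(L)]
            if c and min(c)[0]<tol: o.append(L[min(c)[1]])
        for s in [[x] for x in o]+[o]:
            if s:
                p,i=fit(s,MODEL[model],p0,hz); print(q,['top' if x[0] is T else 'scene' for x in s],np.round(p[:2],1),np.round(np.degrees(p[2]),1),round(i,3))
E
python3 - <<'E'
from m import *
for q in['panel_a']:
    for m,c in masks(T,q):
        ce,w=ctr(T,m,18); r=cv2.minAreaRect(w[:,:2].astype(np.float32)); print('T',np.round(ce),np.round(c,2),np.round(r[1]),round(r[2]))
px=np.array([[190,284],[238,253],[301,214]])/1.5
c=world(T,px,z=18)
meas('panel_a','panel',18,[[*x[:2],.35] for x in c],tol=35)
for q,u,z,a,hz in[('board',(420,210),15,-.2,0),('tool_mat',(392,287),2,0,0),('spatula',(400,287),20,1.57,2),('bin',(548,338),30,.75,0),('tray',(580,240),10,2.6-1,0)]:
    c=world(T,[np.array(u)/1.5],z=z)[0]; meas(q,q,z,[[c[0],c[1],a]],hz)
E
```

```text
T [467. 403.] 0.91 [102.  66.] 26
T [328. 518.] 0.73 [107.  73.] 18
T [532. 300.] 0.59 [111.  71.] 20
T [619. 169.] 0.58 [106.  69.] 36
T [184. 286.] 0.55 [101.  71.] 84
panel_a ['top'] [468.6 405.5] 26.2 0.866
panel_a ['scene'] [468.3 410.5] 25.6 0.907
panel_a ['top', 'scene'] [469.2 408.2] 27.1 0.874
panel_a ['top'] [533.1 302.1] 21.5 0.943
panel_a ['scene'] [534.4 305. ] 21.3 0.942
panel_a ['top', 'scene'] [533.7 303.3] 21.1 0.932
panel_a ['top'] [620.8 171.1] 36.2 0.941
panel_a ['scene'] [622.9 173.5] 36.2 0.956
panel_a ['top', 'scene'] [622.3 172.4] 36.3 0.934
board ['top'] [636.2 -75.8] -12.8 0.971
board ['scene'] [637.6 -74.3] -12.7 0.966
board ['top', 'scene'] [636.6 -75.4] -12.9 0.966
tool_mat ['top'] [469.8 -23.2] 1.2 0.74
tool_mat ['scene'] [472.6 -20.3] 1.1 0.718
tool_mat ['top', 'scene'] [471.2 -20.9] 1.2 0.719
spatula ['top'] [468.8   5.1] 94.6 0.923
spatula ['scene'] [471.8  10.7] 94.4 0.858
spatula ['top', 'scene'] [469.4   8.1] 94.3 0.85
bin ['top'] [ 370.6 -340.2] 44.4 0.961
bin ['scene'] [ 370. -337.] 45.9 0.976
bin ['top', 'scene'] [ 370.4 -338.5] 45.0 0.959
tray ['top'] [ 576.1 -386.3] 52.9 0.651
tray ['scene'] [ 577.6 -383.8] 53.1 0.654
tray ['top', 'scene'] [ 577.3 -384.5] 52.8 0.647
```

Emit:
servo_tool(targets=[[1,0.67,-0.68,0,0],[1,0.67,-0.68,0,0],[1,0.67,-0.68,0,0],[1,0.67,-0.68,0,0],[1,0.67,-0.68,0,0],[1,0.67,-0.68,0,0],[1,0.67,-0.68,0,0],[1,0.67,-0.68,0,0]])

```text
time_s: 2.52
eef_pos: [333.0, -348.0, 405.0]
orientation: [0.0, 0.989, 0.149, 0.0]
ft_force: [0.3, 0.2, 0.3]
finger_gap: 85.4
grip_force: 0.0
```

Emit:
servo_tool(targets=[[1,0.67,-0.68,0,0],[1,0.67,-0.68,0,0],[1,0.67,-0.68,0,0],[1,0.67,-0.68,0,0],[1,0.67,-0.68,0,0],[1,0.67,-0.68,0,0],[1,0.67,-0.68,0,0],[1,0.67,-0.68,0,0]])

```text
time_s: 3.18
eef_pos: [473.5, -76.8, 405.2]
orientation: [0.0, 0.989, 0.149, 0.0]
ft_force: [0.2, -1.5, 0.4]
finger_gap: 85.3
grip_force: 0.0
```

Emit:
servo_tool(targets=[[1,0,0,0,-1],[1,0,0,0,-1],[1,0,0,0,-1],[1,0,0,0,-1],[1,0,0,0,-1],[1,0,0,0,-1],[1,0,0,0,-1],[1,0,0,0,-1],[1,0,0,0,-1],[1,0,0,0,-1]])

```text
time_s: 4.02
eef_pos: [473.1, -78.6, 404.9]
orientation: [0.0, 0.78, 0.626, 0.0]
ft_force: [0.2, 0.1, 1.3]
finger_gap: 85.3
grip_force: 0.0
```

Emit:
servo_tool(targets=[[1,0,0,0,-1],[1,0,0,0,-1],[1,0,0,0,-0.9],[1,0,0,0,0],[1,0,0,0,0],[1,0,0,0,0]])

```text
time_s: 4.52
eef_pos: [473.1, -78.6, 404.8]
orientation: [0.0, 0.679, 0.734, 0.0]
ft_force: [-0.3, 1.2, 0.1]
finger_gap: 85.7
grip_force: 0.0
```

```bash
cat >> h.py <<'E'
def st():
    o=observe(); M=R.from_quat(np.roll(o['orientation'],-1)).as_matrix(); return o,np.asarray(o['eef_pos']),np.degrees(np.arctan2(M[1,0],M[0,0])),M
def plan(x,y,z,th=None):
    """shift in tool axes (units of 40 mm) BEFORE and AFTER turning, turn units, for TCP goal"""
    o,p,t,M=st(); d=np.array([x,y,z])-p
    tu=0 if th is None else -((th-t+180)%360-180)/6
    M2=M@R.from_euler('z',tu*6,degrees=True).as_matrix()
    print('t',round(float(o['time_s']),1),'tcp',np.round(p,1),'th',round(t,1),'down',np.round(M[2,2],5),'| shift now',np.round(M.T@d/40,2),'turn',round(tu,2),'shift after turn',np.round(M2.T@d/40,2),'dist',round(np.linalg.norm(d)),'j7',round(float(o['joint_pos'][6]),2),'F',np.round(o['ft_force'],1),'gap',round(float(o['finger_gap']),1))
E
python3 - <<'E'
from h import *
plan(476,-76.7,207,94.4)
T=cam('top')
# handle top points by depth
for r in outline_of(T,'spatula')[:1]:
    v,u=np.nonzero(r['mask']); w=world(T,np.c_[u,v]); 
    for a in range(-150,60,15):
        s=w[(w[:,1]>=a)&(w[:,1]<a+15)]
        if len(s): print(a,len(s),np.round(s.mean(0),1),np.round(s[:,2].max(),1))
E
```

```text
t 4.5 tcp [473.1 -78.6 404.8] th 94.5 down -1.0 | shift now [0.04 0.07 4.94] turn 0.01 shift after turn [0.04 0.07 4.94] dist 198 j7 0.12 F [-0.3  1.2  0.1] gap 85.7
-60 10 [471.9 -50.4  52.9] 63.7
-45 35 [469.7 -35.8  11.2] 40.4
-30 43 [470.1 -22.8   5.4] 11.0
-15 48 [465.6  -8.   34.3] 1442.4
0 51 [465.3   7.7   4.8] 10.8
15 60 [465.4  23.3   4.3] 10.9
30 44 [465.5  37.4   3.9] 10.2
45 18 [464.9  46.8   3.4] 9.4
```

Emit:
servo_tool(targets=[[1,0.05,0.03,0.8,0],[1,0,0,0.9,0],[1,0,0,0.9,0],[1,0,0,0.9,0],[1,0,0,0.7,0],[1,0,0,0.5,0],[1,0,0,0.2,0],[1,0,0,0.04,0],[1,0,0,0,0],[1,0,0,0,0]])

```text
time_s: 5.45
eef_pos: [475.3, -76.5, 208.5]
orientation: [0.001, 0.678, 0.735, 0.001]
ft_force: [0.2, 0.6, 0.2]
finger_gap: 85.4
grip_force: 0.0
```

Emit:
servo_tool(targets=[[0,0,0,0,0],[0,0,0,0,0],[0,0,0,0,0],[0,0,0,0,0],[0,0,0,0,0],[0,0,0,0,0],[0,0,0,0,0],[0,0,0,0,0],[0,0,0,0,0],[0,0,0,0,0]], newtons=100)

```text
time_s: 6.28
eef_pos: [474.5, -76.5, 207.5]
orientation: [0.0, 0.678, 0.735, 0.0]
ft_force: [-0.1, -0.8, 5.6]
finger_gap: 18.4
grip_force: 96.7
```

```bash
python3 - <<'E'
from h import *
plan(476,-76.7,300,94.4)
E
```

```text
t 6.3 tcp [474.5 -76.5 207.5] th 94.6 down -1.0 | shift now [-0.01  0.04 -2.31] turn 0.03 shift after turn [-0.01  0.04 -2.31] dist 92 j7 -0.08 F [-0.1 -0.8  5.6] gap 18.4
```

Emit:
servo_tool(targets=[[0,0,0,-0.2,0],[0,0,0,-0.4,0],[0,0,0,-0.6,0],[0,0,0,-0.5,0],[0,0,0,-0.25,0],[0,0,0,0,0.4],[0,0,0,0,0.9],[0,0,0,0,0.9],[0,0,0,0,0.9],[0,0,0,0,0.9]])

```text
time_s: 7.12
eef_pos: [473.4, -76.5, 284.3]
orientation: [-0.001, 0.818, 0.576, -0.001]
ft_force: [-0.9, 0.2, -1.9]
finger_gap: 18.4
grip_force: 96.8
```

Emit:
servo_tool(targets=[[0,0,0,0,0.9],[0,0,0,0,0.9],[0,0,0,0,0.9],[0,0,0,0,0.9],[0,0,0,0,0.9],[0,0,0,0,0.9],[0,0,0,0,0.3],[0,0,0,0,0],[0,0,0,0,0]])

```text
time_s: 7.87
eef_pos: [473.5, -76.4, 284.4]
orientation: [-0.0, 0.95, 0.313, -0.001]
ft_force: [0.3, -0.8, -1.0]
finger_gap: 18.5
grip_force: 96.9
```

Emit:
servo_tool(targets=[[0,0.2,-0.3,0,0],[0,0.4,-0.6,0,0],[0,0.4,-0.6,0,0],[0,0.4,-0.6,0,0],[0,0.3,-0.5,0,0],[0,0.15,-0.24,0,0],[0,0,0,0,0],[0,0,0,0,0],[0,0,0,0,0],[0,0,0,0,0]])

```text
time_s: 8.7
eef_pos: [466.4, 57.1, 284.8]
orientation: [0.0, 0.95, 0.311, -0.0]
ft_force: [-0.7, 0.2, -1.5]
finger_gap: 18.7
grip_force: 97.0
```

```bash
cat > p.py <<'E'
import sys
from m import *
x,y,a=[float(v) for v in sys.argv[1:4]]
o,p,t,M=st()
plan(*p,t)
meas('panel_a','panel',18,[[x,y,np.radians(a)]],tol=50)
def off(bx,by,th):
    print('spatula TCP start',np.round([bx-192*np.cos(np.radians(th)),by-192*np.sin(np.radians(th))],1))
off(x,y,a)
save(T,sys.argv[4],(int(sys.argv[5]),int(sys.argv[6]),200,150),4) if len(sys.argv)>4 else 0
E
python3 p.py 622.3 172.4 36.2 t1 140 90
```

```text
t 8.8 tcp [466.5  57.3 284.9] th 36.2 down -1.0 | shift now [0. 0. 0.] turn -0.0 shift after turn [0. 0. 0.] dist 0 j7 -1.27 F [-0.9  0.3 -1.1] gap 18.2
panel_a ['top'] [621.8 173. ] 36.6 0.946
panel_a ['scene'] [621.4 172.7] 34.8 0.908
panel_a ['top', 'scene'] [621.6 172.8] 36.2 0.926
spatula TCP start [467.4  59. ]
```

View pics/t1.png

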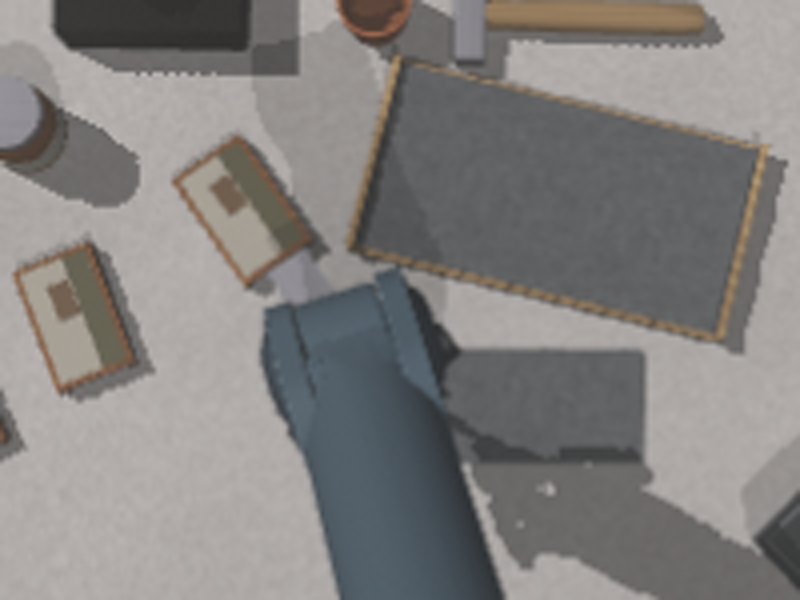

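Emit:
servo_tool(targets=[[0,0,-0.04,0.3,0],[0,0,0,0.5,0],[0,0,0,0.5,0],[0,0,0,0.3,0],[0,0,0,0.2,0],[0,0,0,0.07,0],[0,0,0,0,0],[0,0,0,0,0],[0,0,0,0,0]])

```text
time_s: 9.65
eef_pos: [466.1, 60.3, 211.2]
orientation: [0.0, 0.95, 0.312, 0.001]
ft_force: [1.2, -0.5, -1.2]
finger_gap: 18.3
grip_force: 97.0
```

```bash
python3 - <<'E'
from h import *
plan(621.7-102*.807,172.7-102*.5906,210,36.2)
d=cam('scene'); save(d,'s1',(220,90,160,120),5)
E
```

```text
t 9.7 tcp [466.1  60.3 211.2] th 36.4 down -1.0 | shift now [2.25 0.04 0.03] turn 0.03 shift after turn [2.25 0.03 0.03] dist 90 j7 -1.35 F [ 1.2 -0.5 -1.2] gap 18.3
```

View pics/s1.png

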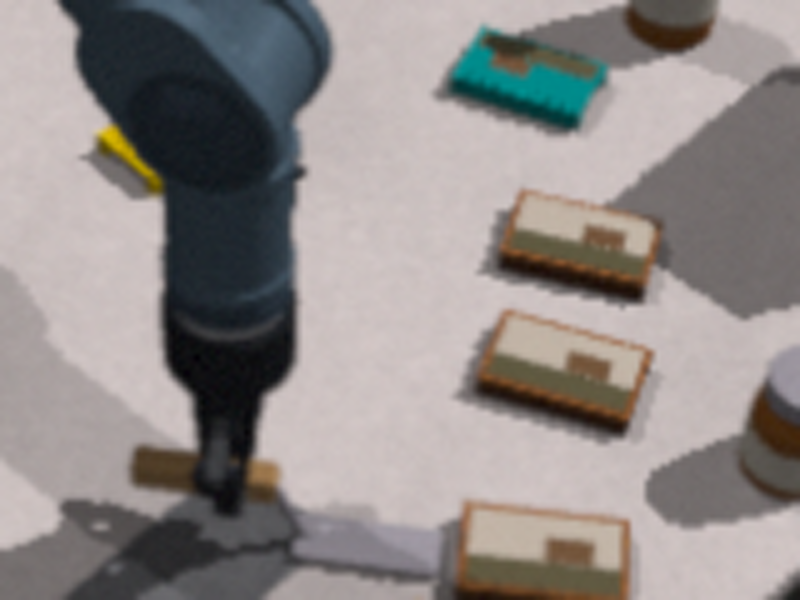

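Emit:
servo_tool(targets=[[0,0.1,0.03,0.04,0],[0,0.25,0,0,0],[0,0.3,0,0,0],[0,0.3,0,0,0],[0,0.3,0,0,0],[0,0.3,0,0,0],[0,0.3,0,0,0],[0,0.25,0,0,0],[0,0.15,0,0,0],[0,0,0,0,0]])

```text
time_s: 10.53
eef_pos: [540.1, 114.3, 209.0]
orientation: [-0.0, 0.95, 0.313, 0.001]
ft_force: [0.0, 0.6, -2.1]
finger_gap: 18.5
grip_force: 97.0
```

Emit:
servo_tool(targets=[[0,0,0,0,0],[0,0,0,0,0],[0,0,0,0,0]])

```text
time_s: 10.78
eef_pos: [537.9, 112.0, 208.4]
orientation: [0.0, 0.95, 0.312, -0.001]
ft_force: [0.2, -0.1, -0.6]
finger_gap: 18.5
grip_force: 97.0
```

```bash
python3 - <<'E'
from h import *
plan(621.7-102*.807,172.7-102*.5906,214,36.2)
E
python3 p.py 621.7 172.7 36.2
```

```text
t 10.8 tcp [537.9 112.  208.4] th 36.3 down -1.0 | shift now [ 0.04  0.01 -0.14] turn 0.02 shift after turn [ 0.04  0.01 -0.14] dist 6 j7 -1.43 F [ 0.2 -0.1 -0.6] gap 18.5
t 10.9 tcp [538.1 112.  208.6] th 36.3 down -1.0 | shift now [0. 0. 0.] turn -0.0 shift after turn [0. 0. 0.] dist 0 j7 -1.43 F [-0.  -0.2 -1.9] gap 18.3
panel_a ['top'] [626.6 172.7] 40.9 0.358
panel_a ['scene'] [622.5 174.6] 35.6 0.939
panel_a ['top', 'scene'] [622.2 174.1] 35.2 0.648
spatula TCP start [466.8  59.3]
```

Emit:
servo_tool(targets=[[0,0.03,0,-0.05,0],[0,0,0,-0.05,0],[0,0,0,-0.05,0],[0,0,0,-0.08,0],[0,0,0,-0.12,0],[0,0,0,-0.18,0],[0,0,0,-0.25,0],[0,0,0,-0.3,0],[0,0,0,-0.3,0],[0,0,0,-0.25,0]])

```text
time_s: 11.82
eef_pos: [539.9, 113.5, 276.0]
orientation: [0.0, 0.95, 0.312, 0.001]
ft_force: [0.8, -0.4, -1.6]
finger_gap: 18.7
grip_force: 97.0
```

Emit:
servo_tool(targets=[[0,0,0,-0.15,0],[0,0,0,-0.05,0],[0,0,0,0,0],[0,0,0,0,0],[0,0,0,0,0]])

```text
time_s: 12.23
eef_pos: [539.1, 113.1, 281.2]
orientation: [-0.0, 0.95, 0.312, -0.001]
ft_force: [0.3, -0.6, -2.3]
finger_gap: 18.3
grip_force: 97.0
```

```bash
python3 - <<'E'
from m import *
o,p,t,M=st(); plan(*p,t)
z=p[2]-205.5+3
for c in(Sc,):
    for m,k in masks(c,'panel_a'):
        ce,w=ctr(c,m,z); print(np.round(ce),round(k,2))
c=p[:2]+102*np.array([np.cos(np.radians(t)),np.sin(np.radians(t))]);print(c)
L=[(np.linalg.norm(ctr(Sc,m,z)[0]-c),i,m) for i,(m,k) in enumerate(masks(Sc,'panel_a'))]
b=min(L)
q,i=fit([(Sc,b[2])],MODEL['panel'],[*c,np.radians(t)],z-12); print(np.round(q[:2],1),np.degrees(q[2]),i,'ahead',(q[:2]-p[:2])@M[:2,0],'lat',(q[:2]-p[:2])@M[:2,1])
save(Sc,'s2',(220,90,160,120),5)
E
```

```text
t 12.3 tcp [539.1 113.1 281.1] th 36.4 down -1.0 | shift now [0. 0. 0.] turn -0.0 shift after turn [0. 0. 0.] dist 0 j7 -1.38 F [-0.5 -0.5 -1. ] gap 18.7
[564. 249.] 0.91
[623. 170.] 0.88
[242. 242.] 0.82
[388. 456.] 0.76
[505. 346.] 0.69
[621.24388846 173.63832105]
[621.6 172.5] 36.674146704551795 0.9617145563624881 ahead 101.58194491820575 lat 1.1484632151126632
```

View pics/s2.png

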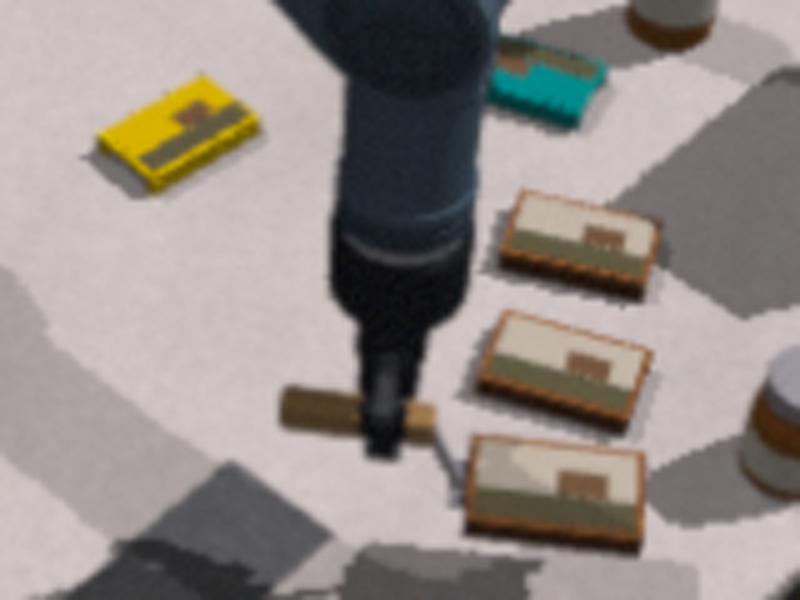

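Emit:
servo_tool(targets=[[0,0,0,0,0.15],[0,0,0,0,0.3],[0,0,0,0,0.5],[0,0,0,0,0.7],[0,0,0,0,0.9],[0,0,0,0,0.9],[0,0,0,0,0.9],[0,0,0,0,0.9],[0,0,0,0,0.9],[0,0,0,0,0.8]])

```text
time_s: 13.27
eef_pos: [539.5, 113.4, 281.7]
orientation: [-0.0, 0.999, -0.049, -0.0]
ft_force: [-0.3, -0.6, -2.9]
finger_gap: 18.7
grip_force: 96.8
```

Emit:
servo_tool(targets=[[0,0,0,0,0.6],[0,0,0,0,0.4],[0,0,0,0,0.2],[0,0,0,0,0.05],[0,0,0,0,0],[0,0.02,0.15,0,0],[0,0.04,0.3,0,0],[0,0.06,0.45,0,0],[0,0.09,0.6,0,0],[0,0.1,0.7,0,0]])

```text
time_s: 14.1
eef_pos: [531.8, 24.1, 282.0]
orientation: [-0.0, 0.994, -0.11, 0.0]
ft_force: [0.7, -1.1, -1.8]
finger_gap: 18.4
grip_force: 97.0
```

Emit:
servo_tool(targets=[[0,0.1,0.7,0,0],[0,0.1,0.7,0,0],[0,0.1,0.7,0,0],[0,0.09,0.6,0,0],[0,0.07,0.5,0,0],[0,0.06,0.4,0,0],[0,0.04,0.25,0,0],[0,0.02,0.15,0,0],[0,0.01,0.05,0,0],[0,0,0,0,0]])

```text
time_s: 14.93
eef_pos: [519.1, -138.5, 281.9]
orientation: [-0.0, 0.994, -0.112, -0.0]
ft_force: [0.5, 1.1, -2.2]
finger_gap: 18.5
grip_force: 97.0
```

Emit:
servo_tool(targets=[[0,0,0,0,0],[0,0,0,0,0],[0,0,0,0,0]])

```text
time_s: 15.18
eef_pos: [519.4, -137.1, 281.9]
orientation: [-0.0, 0.994, -0.11, -0.0]
ft_force: [-0.3, -0.2, -2.8]
finger_gap: 18.4
grip_force: 97.0
```

```bash
cat > b.py <<'E'
from m import *
o,p,t,M=st(); plan(*p,t)
z=p[2]-205.5+3-12
c=p[:2]+101.6*M[:2,0]
L=[(np.linalg.norm(ctr(Sc,m,z)[0]-c),i,m) for i,(m,k) in enumerate(masks(Sc,'panel_a'))]
b=min(L,key=lambda l:l[0])
q,i=fit([(Sc,b[2])],MODEL['panel'],[*c,np.radians(t)],z); print('carried',np.round(q[:2],1),np.degrees(q[2]),i,'ahead',(q[:2]-p[:2])@M[:2,0],'lat',(q[:2]-p[:2])@M[:2,1])
bo=np.radians(-12.9);X=np.array([np.cos(bo),np.sin(bo)]);Y=np.array([-X[1],X[0]])
d=q[:2]-[636.6,-75.4]; print('in board frame',d@X,d@Y)
E
python3 b.py
```

```text
t 15.3 tcp [ 519.3 -137.5  281.9] th -12.7 down -1.0 | shift now [0. 0. 0.] turn -0.0 shift after turn [0. 0. 0.] dist 0 j7 -1.67 F [ 0.1 -0.2 -2.4] gap 18.3
carried [ 619.  -158.6] -12.696393605146474 0.8896917429054251 ahead 101.82803030604904 lat -1.3984041990432452
in board frame 1.3712892206435576 -85.02623289079915
```

Emit:
servo_tool(targets=[[0,0,0.06,0.1,0.03],[0,0,0,0.2,0],[0,0,0,0.3,0],[0,0,0,0.3,0],[0,0,0,0.2,0],[0,0,0,0.08,0],[0,0,0,0.05,0],[0,0,0,0.04,0],[0,0,0,0.03,0],[0,0,0,0.03,0]])

```text
time_s: 16.17
eef_pos: [519.2, -140.9, 229.2]
orientation: [0.0, 0.994, -0.113, 0.001]
ft_force: [-0.6, 0.0, -1.6]
finger_gap: 18.7
grip_force: 97.0
```

Emit:
servo_tool(targets=[[0,0,0,0.03,0],[0,0,0,0.03,0],[0,0,0,0.03,0],[0,0,0,0,0],[0,0,0,0,0],[0,0,0,0,0]])

```text
time_s: 16.67
eef_pos: [518.7, -140.8, 225.2]
orientation: [-0.0, 0.994, -0.113, 0.0]
ft_force: [0.3, 0.1, -1.4]
finger_gap: 18.7
grip_force: 97.0
```

```bash
python3 - <<'E'
from h import *
o,p,t,M=st();plan(p[0],p[1],225)
E
```

```text
t 16.7 tcp [ 518.7 -140.8  225.2] th -13.0 down -1.0 | shift now [-0.  0.  0.] turn 0 shift after turn [-0.  0.  0.] dist 0 j7 -1.69 F [ 0.3  0.1 -1.4] gap 18.7
```

Emit:
servo_tool(targets=[[0,-0.05,0,0,0],[0,-0.15,0,0,0],[0,-0.3,0,0,0],[0,-0.4,0,0,0],[0,-0.4,0,0,0],[0,-0.4,0,0,0],[0,-0.4,0,0,0],[0,-0.3,0,0,0],[0,-0.2,0,0,0],[0,0,0,-0.2,0]])

```text
time_s: 17.5
eef_pos: [414.1, -116.8, 231.7]
orientation: [-0.0, 0.994, -0.113, -0.003]
ft_force: [-0.4, 0.3, -1.2]
finger_gap: 18.6
grip_force: 97.1
```

Emit:
servo_tool(targets=[[0,0,0,-0.4,0],[0,0,0,-0.5,0],[0,0,0,-0.3,0],[0,0,0,0,0],[0,0,0,0,-0.9],[0,0,0,0,-0.9],[0,0,0,0,-0.9],[0,0,0,0,-0.9],[0,0,0,0,-0.9],[0,0,0,0,-0.9]])

```text
time_s: 18.33
eef_pos: [417.5, -117.4, 280.8]
orientation: [-0.0, 0.985, 0.171, 0.0]
ft_force: [0.2, -0.3, -1.4]
finger_gap: 18.3
grip_force: 97.3
```

Emit:
servo_tool(targets=[[0,0,0,0,-0.3],[0,0,0,0,0],[0,0,0,0,0]])

```text
time_s: 18.58
eef_pos: [417.4, -117.5, 280.8]
orientation: [-0.0, 0.983, 0.183, -0.0]
ft_force: [0.4, 0.0, -2.2]
finger_gap: 18.2
grip_force: 97.2
```

```bash
python3 - <<'E'
from m import *
plan(355,234,275,21.2)
meas('panel_a','panel',18,[[533.7,303.3,.37],[469,408,.46]],tol=50)
meas('panel_a','panel',33,[[617,-160,-.22]],15,tol=40)
save(Sc,'s3',s=1.5)
E
```

```text
t 18.7 tcp [ 417.4 -117.4  280.9] th 21.2 down -1.0 | shift now [ 1.72 -8.76  0.15] turn -0.01 shift after turn [ 1.72 -8.76  0.15] dist 357 j7 -1.07 F [-0.1 -0.7 -1.8] gap 18.7
panel_a ['top'] [534.3 303.5] 24.5 0.931
panel_a ['scene'] [533.  305.7] 24.7 0.921
panel_a ['top', 'scene'] [533.6 304.1] 24.0 0.919
panel_a ['top'] [467.6 405.9] 26.4 0.955
panel_a ['scene'] [465.1 409.1] 29.8 0.788
panel_a ['top', 'scene'] [467.8 406.1] 27.0 0.869
panel_a ['top'] [ 618.1 -165.4] -14.1 0.895
panel_a ['scene'] [ 618.1 -162.1] -13.8 0.937
panel_a ['top', 'scene'] [ 618.3 -163.7] -14.0 0.902
```

View pics/s3.png

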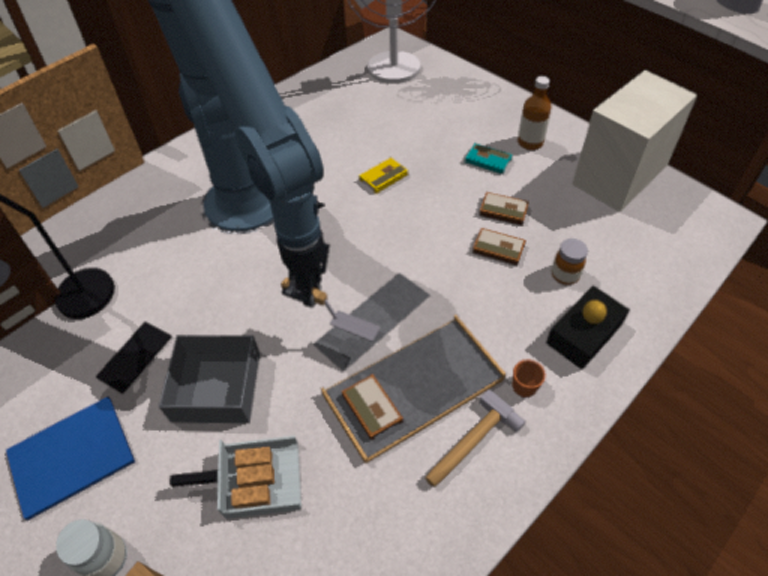

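Emit:
servo_tool(targets=[[0,0.1,-0.5,0,0],[0,0.2,-0.9,0,0],[0,0.2,-0.9,0,0],[0,0.2,-0.95,0,0],[0,0.2,-0.95,0,0],[0,0.2,-0.95,0,0],[0,0.2,-0.95,0,0],[0,0.2,-0.95,0,0],[0,0.12,-0.9,0,0],[0,0.1,-0.6,0,0]])

```text
time_s: 19.72
eef_pos: [356.5, 230.1, 281.7]
orientation: [-0.001, 0.983, 0.186, 0.001]
ft_force: [0.9, -0.8, -1.0]
finger_gap: 18.8
grip_force: 97.2
```

Emit:
servo_tool(targets=[[0,0,-0.03,0.2,-0.38],[0,0,0,0.3,0],[0,0,0,0.3,0],[0,0,0,0.2,0],[0,0,0,0,0],[0,0,0,0,0],[0,0,0,0,0]])

```text
time_s: 20.3
eef_pos: [357.7, 227.3, 241.4]
orientation: [-0.0, 0.979, 0.203, 0.0]
ft_force: [0.9, 0.3, -1.3]
finger_gap: 18.4
grip_force: 97.2
```

```bash
python3 p.py 533.6 304 23.5; python3 - <<'E'
from h import *
a=np.radians(23.5);plan(533.6-192*np.cos(a),304-192*np.sin(a),210,23.5)
E
```

```text
t 20.4 tcp [357.8 227.5 241.8] th 23.4 down -1.0 | shift now [0. 0. 0.] turn -0.0 shift after turn [0. 0. 0.] dist 0 j7 -2.0 F [-0.4 -0.3 -1.4] gap 18.3
panel_a ['top'] [532.9 303.7] 23.9 0.954
panel_a ['scene'] [534.6 304.9] 23.5 0.936
panel_a ['top', 'scene'] [533.7 304. ] 23.9 0.94
spatula TCP start [357.5 227.4]
t 20.5 tcp [357.7 227.5 241.7] th 23.5 down -1.0 | shift now [-0.01 -0.    0.79] turn -0.01 shift after turn [-0.01 -0.    0.79] dist 32 j7 -2.0 F [ 0.8 -0.  -1.9] gap 18.7
```

Emit:
servo_tool(targets=[[0,0,0,0.3,0],[0,0,0,0.3,0],[0,0,0,0.15,0],[0,0,0,0.07,0],[0,0,0,0,0],[0,0,0,0,0],[0,0,0,0,0]])

```text
time_s: 21.08
eef_pos: [357.7, 227.7, 208.8]
orientation: [-0.0, 0.979, 0.203, 0.001]
ft_force: [0.9, 0.5, -1.0]
finger_gap: 18.6
grip_force: 97.2
```

Emit:
servo_tool(targets=[[0,0.1,0,0,0],[0,0.25,0,0,0],[0,0.3,0,0,0],[0,0.3,0,0,0],[0,0.3,0,0,0],[0,0.3,0,0,0],[0,0.3,0,0,0],[0,0.25,0,0,0],[0,0.15,0,0,0],[0,0,0,0,0]])

```text
time_s: 21.92
eef_pos: [441.8, 264.0, 208.7]
orientation: [-0.001, 0.979, 0.203, 0.001]
ft_force: [-0.3, 0.0, -1.4]
finger_gap: 18.2
grip_force: 97.2
```

Emit:
servo_tool(targets=[[0,0,0,0,0],[0,0,0,0,0],[0,0,0,0,0]])

```text
time_s: 22.17
eef_pos: [439.1, 263.0, 208.0]
orientation: [0.0, 0.979, 0.204, -0.001]
ft_force: [0.0, 0.3, -1.3]
finger_gap: 18.6
grip_force: 97.2
```

```bash
python3 p.py 533.6 304 23.5; python3 - <<'E'
from h import *
a=np.radians(23.5);plan(533.6-102*np.cos(a),304-102*np.sin(a),210,23.5)
E
```

```text
t 22.3 tcp [439.3 263.  208.2] th 23.5 down -1.0 | shift now [0. 0. 0.] turn -0.0 shift after turn [0. 0. 0.] dist 0 j7 -2.04 F [ 0.3 -0.8 -2.4] gap 18.7
panel_a ['top'] [534.  299.8] 27.8 0.735
panel_a ['scene'] [534.6 305.5] 23.9 0.945
panel_a ['top', 'scene'] [534.5 304.4] 23.8 0.832
spatula TCP start [357.5 227.4]
t 22.4 tcp [439.5 263.2 208.3] th 23.5 down -1.0 | shift now [ 0.01  0.   -0.04] turn -0.0 shift after turn [ 0.01  0.   -0.04] dist 2 j7 -2.04 F [ 0.3 -0.2 -1.8] gap 18.3
```

Emit:
servo_tool(targets=[[0,0,0,-0.05,0],[0,0,0,-0.05,0],[0,0,0,-0.05,0],[0,0,0,-0.08,0],[0,0,0,-0.12,0],[0,0,0,-0.18,0],[0,0,0,-0.25,0],[0,0,0,-0.3,0],[0,0,0,-0.3,0],[0,0,0,-0.25,0]])

```text
time_s: 23.2
eef_pos: [440.2, 263.6, 275.5]
orientation: [-0.0, 0.979, 0.204, 0.001]
ft_force: [-0.2, -0.3, -2.3]
finger_gap: 18.4
grip_force: 97.1
```

Emit:
servo_tool(targets=[[0,0,0,-0.15,0],[0,0,0,-0.05,0],[0,0,0,0,0],[0,0,0,0,0.15],[0,0,0,0,0.3],[0,0,0,0,0.5],[0,0,0,0,0.7],[0,0,0,0,0.8],[0,0,0,0,0.8],[0,0,0,0,0.8]])

```text
time_s: 24.03
eef_pos: [439.5, 263.0, 280.5]
orientation: [0.0, 1.0, -0.01, -0.001]
ft_force: [-0.6, -0.4, -2.5]
finger_gap: 18.5
grip_force: 97.0
```

Emit:
servo_tool(targets=[[0,0,0,0,0.7],[0,0,0,0,0.6],[0,0,0,0,0.4],[0,0,0,0,0.25],[0,0,0,0,0.08],[0,0,0,0,0],[0,0.07,0.12,0,0],[0,0.15,0.25,0,0],[0,0.23,0.4,0,0],[0,0.32,0.55,0,0]])

```text
time_s: 24.87
eef_pos: [457.6, 206.1, 281.7]
orientation: [-0.001, 0.994, -0.111, -0.0]
ft_force: [0.2, -0.6, -1.7]
finger_gap: 18.5
grip_force: 97.2
```

Emit:
servo_tool(targets=[[0,0.38,0.65,0,0],[0,0.41,0.7,0,0],[0,0.41,0.7,0,0],[0,0.41,0.7,0,0],[0,0.41,0.7,0,0],[0,0.38,0.65,0,0],[0,0.32,0.55,0,0],[0,0.26,0.45,0,0],[0,0.2,0.35,0,0],[0,0.12,0.2,0,0]])

```text
time_s: 25.7
eef_pos: [536.0, -48.6, 281.4]
orientation: [0.001, 0.993, -0.115, 0.0]
ft_force: [-0.1, 0.2, -2.1]
finger_gap: 18.5
grip_force: 97.1
```

Emit:
servo_tool(targets=[[0,0.07,0.12,0,0],[0,0.03,0.05,0,0],[0,0,0,0,0],[0,0,0,0,0],[0,0,0,0,0]])

```text
time_s: 26.12
eef_pos: [537.9, -50.9, 281.4]
orientation: [-0.0, 0.994, -0.112, -0.0]
ft_force: [0.3, 1.1, -2.7]
finger_gap: 18.7
grip_force: 97.1
```

```bash
python3 b.py; python3 -c "
from h import *
plan(537.2,-52.7,225,-13)"
```

```text
t 26.2 tcp [538.  -51.3 281.5] th -12.9 down -1.0 | shift now [0. 0. 0.] turn -0.0 shift after turn [0. 0. 0.] dist 0 j7 -1.87 F [-0.2  0.8 -3. ] gap 18.6
carried [637.  -72.8] -14.357335981889658 0.8981662591687042 ahead 101.34097330525267 lat -1.1040844157947127
in board frame -0.18558214795173816 2.6658097559977976
t 26.3 tcp [538.  -51.5 281.5] th -12.9 down -1.0 | shift now [-0.01  0.04  1.41] turn 0.02 shift after turn [-0.01  0.04  1.41] dist 57 j7 -1.87 F [ 0.  -0.6 -2.3] gap 18.4
```

Emit:
servo_tool(targets=[[0,0,0.04,0.1,0],[0,0,0,0.2,0],[0,0,0,0.3,0],[0,0,0,0.3,0],[0,0,0,0.2,0],[0,0,0,0.08,0],[0,0,0,0.05,0],[0,0,0,0.04,0],[0,0,0,0.03,0],[0,0,0,0.03,0]])

```text
time_s: 27.1
eef_pos: [538.4, -54.0, 228.8]
orientation: [-0.0, 0.994, -0.113, 0.001]
ft_force: [0.4, 0.0, -1.1]
finger_gap: 18.5
grip_force: 97.2
```

Emit:
servo_tool(targets=[[0,0,0,0.03,0],[0,0,0,0.03,0],[0,0,0,0.02,0],[0,0,0,0,0],[0,0,0,0,0],[0,0,0,0,0]])

```text
time_s: 27.6
eef_pos: [537.8, -54.1, 225.2]
orientation: [-0.0, 0.994, -0.113, 0.0]
ft_force: [-0.5, 0.1, -1.4]
finger_gap: 18.2
grip_force: 97.2
```

Emit:
servo_tool(targets=[[0,-0.05,0,0,0],[0,-0.15,0,0,0],[0,-0.3,0,0,0],[0,-0.4,0,0,0],[0,-0.4,0,0,0],[0,-0.4,0,0,0],[0,-0.4,0,0,0],[0,-0.3,0,0,0],[0,-0.2,0,0,0],[0,0,0,-0.2,0]])

```text
time_s: 28.43
eef_pos: [433.3, -30.3, 231.7]
orientation: [0.0, 0.994, -0.113, -0.003]
ft_force: [-0.5, -0.2, -1.9]
finger_gap: 18.7
grip_force: 97.3
```

Emit:
servo_tool(targets=[[0,0,0,-0.4,0],[0,0,0,-0.5,0],[0,0,0,-0.3,0],[0,0,0,0,0],[0,0,0,0,-0.9],[0,0,0,0,-0.9],[0,0,0,0,-0.9],[0,0,0,0,-0.9],[0,0,0,0,-0.9],[0,0,0,0,-0.9]])

```text
time_s: 29.27
eef_pos: [436.7, -30.8, 280.8]
orientation: [-0.0, 0.985, 0.171, 0.0]
ft_force: [0.3, -0.4, -1.4]
finger_gap: 18.4
grip_force: 97.4
```

Emit:
servo_tool(targets=[[0,0,0,0,-0.9],[0,0,0,0,-0.3],[0,0,0,0,0],[0,0,0,0,0]])

```text
time_s: 29.6
eef_pos: [436.6, -30.8, 280.8]
orientation: [-0.0, 0.973, 0.229, -0.0]
ft_force: [0.4, -0.1, -2.2]
finger_gap: 18.3
grip_force: 97.3
```

```bash
python3 - <<'E'
from m import *
meas('panel_a','panel',18,[[468,407,.47]],tol=50)
meas('panel_a','panel',33,[[618,-163,-.24],[637,-75,-.22]],15,tol=40)
a=np.radians(27);plan(468-192*np.cos(a),407-192*np.sin(a),240,27)
E
```

```text
panel_a ['top'] [467.7 404.3] 26.7 0.913
panel_a ['scene'] [466.7 407.7] 27.0 0.944
panel_a ['top', 'scene'] [467.1 405.9] 26.4 0.914
panel_a ['top'] [ 617.5 -165.7] -12.3 0.929
panel_a ['scene'] [ 618.  -162.6] -14.6 0.902
panel_a ['top', 'scene'] [ 617.6 -164.5] -11.9 0.905
panel_a ['top'] [638.1 -80. ] -13.1 0.941
panel_a ['scene'] [635.6 -75.4] -13.3 0.896
panel_a ['top', 'scene'] [638.  -78.1] -13.8 0.894
t 29.9 tcp [436.5 -30.7 281.1] th 26.6 down -1.0 | shift now [ 0.8  -9.4   1.03] turn -0.07 shift after turn [ 0.87 -9.39  1.03] dist 379 j7 -1.21 F [-0.8 -0.  -2.1] gap 18.4
```

Emit:
servo_tool(targets=[[0,0.05,-0.6,0,0],[0,0.08,-0.95,0,0],[0,0.08,-0.95,0,0],[0,0.08,-0.95,0,0],[0,0.08,-0.95,0,0],[0,0.08,-0.95,0,0],[0,0.08,-0.95,0,0],[0,0.08,-0.95,0,0],[0,0.08,-0.95,0,0],[0,0.08,-0.9,0,0]])

```text
time_s: 30.73
eef_pos: [299.9, 310.4, 281.4]
orientation: [-0.0, 0.973, 0.23, 0.001]
ft_force: [1.3, -0.1, -1.3]
finger_gap: 18.1
grip_force: 97.3
```

Emit:
servo_tool(targets=[[0,0,-0.32,0.2,0],[0,0,0,0.3,0],[0,0,0,0.3,0],[0,0,0,0.2,0],[0,0,0,0,0],[0,0,0,0,0],[0,0,0,0,0]])

```text
time_s: 31.32
eef_pos: [295.8, 319.5, 241.2]
orientation: [0.0, 0.973, 0.229, 0.0]
ft_force: [1.0, 0.2, -0.9]
finger_gap: 18.3
grip_force: 97.3
```

```bash
python3 p.py 467.1 406 26.7; python3 - <<'E'
from h import *
a=np.radians(26.7);plan(467.1-192*np.cos(a),406-192*np.sin(a),209,26.7)
E
```

```text
t 31.4 tcp [295.9 319.9 241.7] th 26.5 down -1.0 | shift now [0. 0. 0.] turn -0.0 shift after turn [0. 0. 0.] dist 0 j7 -2.26 F [-0.1 -0.3 -1.5] gap 18.8
panel_a ['scene'] [466.4 408.7] 28.2 0.933
panel_a ['scene'] [466.4 408.7] 28.2 0.933
spatula TCP start [295.6 319.7]
t 31.5 tcp [295.7 320.1 241.7] th 26.6 down -1.0 | shift now [-0.01  0.01  0.82] turn -0.02 shift after turn [-0.01  0.01  0.82] dist 33 j7 -2.26 F [-0.4  0.5 -1.1] gap 18.5
```

Emit:
servo_tool(targets=[[0,0,0,0.3,-0.03],[0,0,0,0.3,0],[0,0,0,0.15,0],[0,0,0,0.07,0],[0,0,0,0,0],[0,0,0,0,0],[0,0,0,0,0]])

```text
time_s: 32.1
eef_pos: [295.5, 320.4, 208.8]
orientation: [-0.0, 0.973, 0.232, 0.001]
ft_force: [0.4, -0.1, -1.2]
finger_gap: 18.3
grip_force: 97.4
```

Emit:
servo_tool(targets=[[0,0.1,0,0,0],[0,0.25,0,0,0],[0,0.3,0,0,0],[0,0.3,0,0,0],[0,0.3,0,0,0],[0,0.3,0,0,0],[0,0.3,0,0,0],[0,0.25,0,0,0],[0,0.15,0,0,0],[0,0,0,0,0]])

```text
time_s: 32.93
eef_pos: [377.5, 361.3, 208.7]
orientation: [-0.001, 0.973, 0.231, 0.001]
ft_force: [0.1, -0.7, -1.2]
finger_gap: 18.8
grip_force: 97.4
```

Emit:
servo_tool(targets=[[0,0,0,0,0],[0,0,0,0,0],[0,0,0,0,0]])

```text
time_s: 33.18
eef_pos: [374.8, 360.3, 208.1]
orientation: [0.0, 0.973, 0.232, -0.0]
ft_force: [-0.6, -0.4, -1.9]
finger_gap: 18.8
grip_force: 97.4
```

```bash
python3 p.py 467.1 406 26.7; python3 - <<'E'
from h import *
a=np.radians(26.7);plan(467.1-102*np.cos(a),406-102*np.sin(a),209,26.7)
E
```

```text
t 33.3 tcp [375.  360.3 208.2] th 26.8 down -1.0 | shift now [0. 0. 0.] turn -0.0 shift after turn [0. 0. 0.] dist 0 j7 -2.26 F [ 1.2 -0.3 -1.4] gap 18.4
panel_a ['top'] [466.2 405.8] 28.1 0.819
panel_a ['scene'] [467.5 408.2] 26.5 0.949
panel_a ['top', 'scene'] [467.6 408. ] 27.1 0.882
spatula TCP start [295.6 319.7]
t 33.4 tcp [375.2 360.4 208.3] th 26.8 down -1.0 | shift now [ 0.01  0.01 -0.02] turn 0.02 shift after turn [ 0.01  0.01 -0.02] dist 1 j7 -2.26 F [ 0.4  0.1 -1.8] gap 18.8
```

Emit:
servo_tool(targets=[[0,0,0,-0.05,0],[0,0,0,-0.05,0],[0,0,0,-0.05,0],[0,0,0,-0.08,0],[0,0,0,-0.12,0],[0,0,0,-0.18,0],[0,0,0,-0.25,0],[0,0,0,-0.3,0],[0,0,0,-0.3,0],[0,0,0,-0.25,0]])

```text
time_s: 34.22
eef_pos: [375.8, 361.0, 275.5]
orientation: [-0.0, 0.973, 0.232, 0.001]
ft_force: [0.3, -0.3, -2.3]
finger_gap: 18.8
grip_force: 97.3
```

Emit:
servo_tool(targets=[[0,0,0,-0.15,0],[0,0,0,-0.05,0],[0,0,0,0,0],[0,0,0,0,0.15],[0,0,0,0,0.3],[0,0,0,0,0.5],[0,0,0,0,0.7],[0,0,0,0,0.85],[0,0,0,0,0.85],[0,0,0,0,0.85]])

```text
time_s: 35.05
eef_pos: [375.3, 360.2, 280.5]
orientation: [0.001, 1.0, 0.011, -0.001]
ft_force: [-0.6, -0.2, -2.4]
finger_gap: 18.5
grip_force: 97.3
```

Emit:
servo_tool(targets=[[0,0,0,0,0.75],[0,0,0,0,0.65],[0,0,0,0,0.5],[0,0,0,0,0.3],[0,0,0,0,0.15],[0,0,0,0,0.08],[0,0,0,0,0],[0,0.09,0.1,0,0],[0,0.18,0.2,0,0],[0,0.27,0.3,0,0]])

```text
time_s: 35.88
eef_pos: [390.9, 332.8, 281.6]
orientation: [-0.0, 0.994, -0.112, -0.0]
ft_force: [-0.4, 1.6, -1.1]
finger_gap: 18.2
grip_force: 97.2
```

Emit:
servo_tool(targets=[[0,0.36,0.4,0,0],[0,0.46,0.5,0,0],[0,0.5,0.55,0,0],[0,0.55,0.6,0,0],[0,0.55,0.6,0,0],[0,0.55,0.6,0,0],[0,0.55,0.6,0,0],[0,0.5,0.55,0,0],[0,0.45,0.5,0,0],[0,0.36,0.4,0,0]])

```text
time_s: 36.72
eef_pos: [532.8, 77.9, 281.5]
orientation: [0.001, 0.993, -0.115, 0.0]
ft_force: [-0.6, 0.2, -2.5]
finger_gap: 18.6
grip_force: 97.2
```

Emit:
servo_tool(targets=[[0,0.32,0.35,0,0],[0,0.23,0.25,0,0],[0,0.18,0.2,0,0],[0,0.11,0.12,0,0],[0,0.06,0.07,0,0],[0,0,0,0,0],[0,0,0,0,0],[0,0,0,0,0]])

```text
time_s: 37.38
eef_pos: [557.5, 37.1, 281.4]
orientation: [-0.0, 0.994, -0.112, -0.0]
ft_force: [0.2, 0.6, -1.6]
finger_gap: 18.3
grip_force: 97.3
```

```bash
python3 b.py; python3 -c "
from h import *
plan(557.4,35.4,225,-13)"
```

```text
t 37.5 tcp [557.6  36.9 281.5] th -12.9 down -1.0 | shift now [0. 0. 0.] turn -0.0 shift after turn [0. 0. 0.] dist 0 j7 -2.05 F [ 0.2  1.  -2.1] gap 18.7
carried [657.1  13.4] -15.733470539901056 0.9377638480235384 ahead 102.2313284802473 lat 0.7686290351297522
in board frame 0.15641147717891712 91.12435823600013
t 37.5 tcp [557.7  36.7 281.5] th -12.9 down -1.0 | shift now [0.   0.03 1.41] turn 0.02 shift after turn [0.   0.03 1.41] dist 57 j7 -2.05 F [-0.5 -0.2 -2. ] gap 18.2
```

Emit:
servo_tool(targets=[[0,0,0.03,0.1,0],[0,0,0,0.2,0],[0,0,0,0.3,0],[0,0,0,0.3,0],[0,0,0,0.2,0],[0,0,0,0.08,0],[0,0,0,0.05,0],[0,0,0,0.04,0],[0,0,0,0.03,0],[0,0,0,0.03,0]])

```text
time_s: 38.37
eef_pos: [558.3, 34.6, 228.9]
orientation: [-0.0, 0.994, -0.113, 0.001]
ft_force: [-1.4, -0.6, -1.3]
finger_gap: 18.4
grip_force: 97.3
```

Emit:
servo_tool(targets=[[0,0,0,0.03,0],[0,0,0,0.03,0],[0,0,0,0.02,0],[0,0,0,0,0],[0,0,0,0,0],[0,0,0,0,0]])

```text
time_s: 38.87
eef_pos: [557.8, 34.5, 225.2]
orientation: [-0.0, 0.994, -0.113, 0.0]
ft_force: [1.5, -0.0, -1.7]
finger_gap: 18.3
grip_force: 97.3
```

Emit:
servo_tool(targets=[[0,-0.05,0,0,0],[0,-0.15,0,0,0],[0,-0.3,0,0,0],[0,-0.4,0,0,0],[0,-0.4,0,0,0],[0,-0.4,0,0,0],[0,-0.4,0,0,0],[0,-0.3,0,0,0],[0,-0.2,0,0,0],[0,0,0,-0.2,0]])

```text
time_s: 39.7
eef_pos: [453.3, 58.1, 231.7]
orientation: [0.001, 0.994, -0.112, -0.003]
ft_force: [-0.3, 0.0, -1.4]
finger_gap: 18.3
grip_force: 97.4
```

Emit:
servo_tool(targets=[[0,0,0,-0.4,0],[0,0,0,-0.5,0],[0,0,0,-0.3,0],[0,0,0,0,0],[0,0,0,0,-0.9],[0,0,0,0,-0.9],[0,0,0,0,-0.9],[0,0,0,0,-0.9],[0,0,0,0,-0.9],[0,0,0,0,-0.9]])

```text
time_s: 40.53
eef_pos: [456.6, 57.6, 280.7]
orientation: [-0.0, 0.985, 0.171, -0.0]
ft_force: [-0.2, -0.7, -0.7]
finger_gap: 18.5
grip_force: 97.5
```

Emit:
servo_tool(targets=[[0,0,0,0,-1],[0,0,0,0,-1],[0,0,0,0,-1],[0,0,0,0,-1],[0,0,0,0,-1],[0,0,0,0,-1],[0,0,0,0,-1],[0,0,0,0,-1],[0,0,0,0,-1],[0,0,0,0,-1]])

```text
time_s: 41.37
eef_pos: [456.6, 57.6, 280.8]
orientation: [-0.0, 0.768, 0.641, 0.0]
ft_force: [0.9, 0.3, -1.4]
finger_gap: 18.7
grip_force: 97.5
```

Emit:
servo_tool(targets=[[0,0,0,0,-1],[0,0,0,0,-1],[0,0,0,0,-0.5],[0,0,0,0,0],[0,0,0,0,0],[0,0,0,0,0]])

```text
time_s: 41.87
eef_pos: [456.5, 57.7, 281.0]
orientation: [-0.0, 0.68, 0.733, 0.0]
ft_force: [-0.9, -0.5, -1.6]
finger_gap: 18.7
grip_force: 97.5
```

```bash
python3 - <<'E'
from m import *
plan(474.5,-76.5,240,94.5)
meas('panel_a','panel',33,[[618,-163,-.24],[637,-75,-.22],[657,13,-.22]],15,tol=40)
save(Sc,'s4',(200,160,200,150),4)
save(T,'t4',(180,90,200,150),4)
E
```

```text
t 42.0 tcp [456.5  57.8 281. ] th 94.4 down -1.0 | shift now [-3.38  0.19  1.03] turn -0.02 shift after turn [-3.38  0.19  1.03] dist 142 j7 -0.3 F [-1.  -0.  -1.1] gap 18.5
panel_a ['top'] [ 618.2 -165.5] -12.2 0.902
panel_a ['scene'] [ 618.2 -161.9] -13.9 0.893
panel_a ['top', 'scene'] [ 618.3 -163.7] -12.2 0.882
panel_a ['top'] [638.  -79.5] -13.4 0.947
panel_a ['scene'] [636.4 -75.7] -12.4 0.903
panel_a ['top', 'scene'] [638.5 -78.5] -13.5 0.909
panel_a ['top'] [658.    7.8] -12.9 0.958
panel_a ['scene'] [656.1   9.9] -13.7 0.87
panel_a ['top', 'scene'] [658.2   8.4] -12.6 0.908
```

View pics/s4.png

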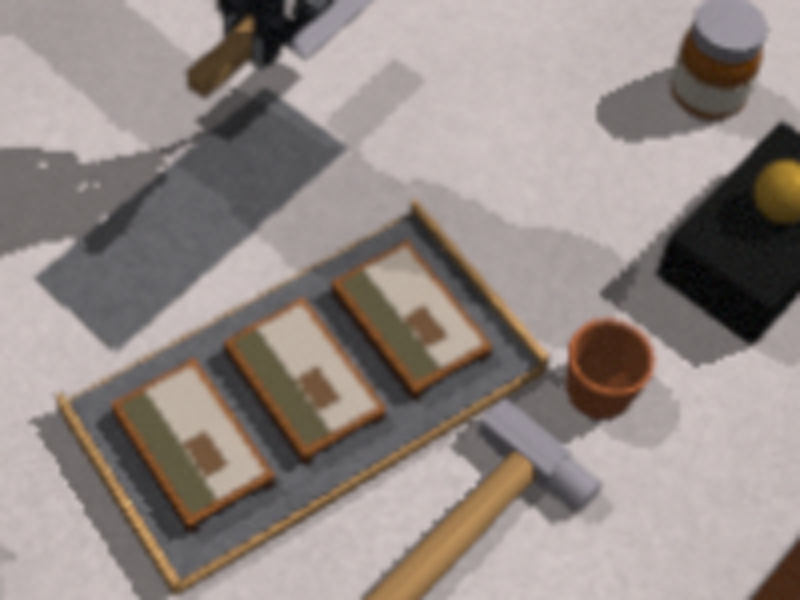

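View pics/t4.png

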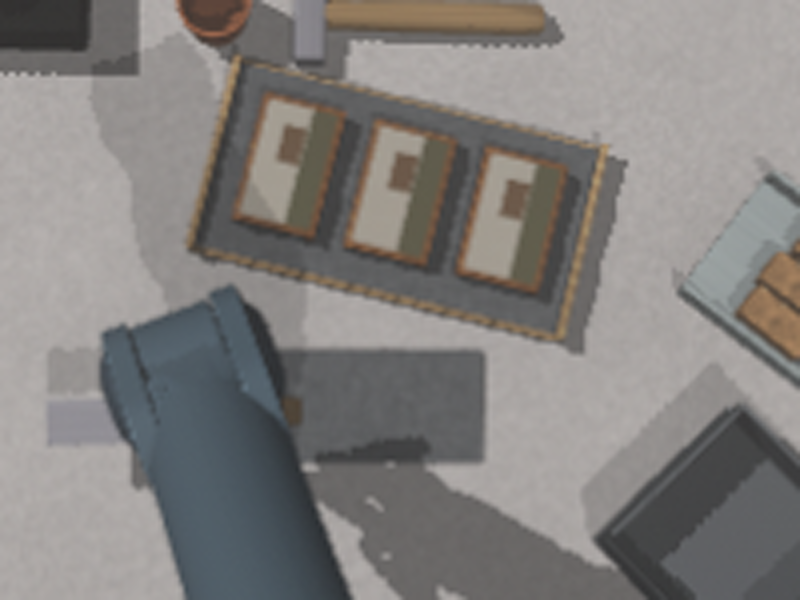

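Emit:
servo_tool(targets=[[0,-0.3,0,0,0.13],[0,-0.6,0.05,0,0],[0,-0.7,0.05,0,0],[0,-0.7,0.05,0,0],[0,-0.6,0.05,0,0],[0,-0.35,0,0,0],[0,-0.13,0,0,0],[0,0,0,0,0],[0,0,0,0,0]])

```text
time_s: 42.82
eef_pos: [472.9, -76.3, 281.0]
orientation: [-0.0, 0.685, 0.729, 0.0]
ft_force: [0.2, -0.1, -1.6]
finger_gap: 18.8
grip_force: 97.4
```

Emit:
servo_tool(targets=[[0,0,0,0.2,0],[0,0,0,0.4,0],[0,0,0,0.5,0],[0,0,0,0.4,0],[0,0,0,0.2,0],[0,0,0,0.06,0],[0,0,0,0,0],[0,0,0,0,0],[0,0,0,0,0]])

```text
time_s: 43.57
eef_pos: [473.8, -76.3, 211.6]
orientation: [0.001, 0.684, 0.729, 0.001]
ft_force: [-0.6, -0.7, -1.1]
finger_gap: 18.5
grip_force: 97.3
```

```bash
python3 -c "
from h import *
plan(474,-76.5,207.3,93.6)"
```

```text
t 43.6 tcp [473.8 -76.3 211.6] th 93.6 down -1.0 | shift now [-0.01  0.    0.11] turn 0.01 shift after turn [-0.01  0.    0.11] dist 4 j7 -0.1 F [-0.6 -0.7 -1.1] gap 18.5
```

Emit:
servo_tool(targets=[[0,0,0,0.03,0],[0,0,0,0.03,0],[0,0,0,0.03,0],[0,0,0,0.01,0],[0,0,0,0,0],[0,0,0,0,0],[0,0,0,0,0],[0,0,0,0,0]])

```text
time_s: 44.23
eef_pos: [473.6, -76.8, 207.6]
orientation: [0.001, 0.685, 0.729, -0.0]
ft_force: [-1.7, -1.5, 6.3]
finger_gap: 18.4
grip_force: 98.4
```

Emit:
servo_tool(targets=[[0.35,0,0,0,0],[0.4,0,0,0,0],[0.5,0,0,0,0],[0.6,0,0,0,0],[0.7,0,0,0,0],[0.8,0,0,0,0],[0.9,0,0,0,0],[1,0,0,0,0],[1,0,0,0,0],[1,0,0,0,0]])

```text
time_s: 45.07
eef_pos: [473.1, -76.6, 206.7]
orientation: [0.0, 0.684, 0.729, 0.0]
ft_force: [-0.6, -0.6, -0.0]
finger_gap: 85.5
grip_force: 0.0
```

Emit:
servo_tool(targets=[[1,0,0,-0.3,0],[1,0,0,-0.7,0],[1,0,0,-0.9,0],[1,0,0,-0.9,0],[1,0,0,-0.9,0],[1,0,0,0,0],[1,0,0,0,0],[1,0,0,0,0]])

```text
time_s: 45.73
eef_pos: [472.7, -76.5, 355.1]
orientation: [0.0, 0.684, 0.729, -0.0]
ft_force: [-0.4, 0.0, 0.7]
finger_gap: 85.6
grip_force: 0.0
```

```bash
python3 - <<'E'
from m import *
o,p,t,M=st();plan(*p,t)
meas('spatula','spatula',20,[[469,8,1.64]],2)
# refine tray: mask union tray+corks
for d in(T,Sc):
    L=[m for m,_ in masks(d,'cork0') ]
    for m in L: print('cork' ,'T' if d is T else 'S',np.round(ctr(d,m,30)[0]))
a=masks(Sc,'tray');b=masks(T,'tray')
for d,L in((Sc,a),(T,b)):
    for m,k in L: print(np.round(ctr(d,m,10)[0]),m.sum(),round(k,2))
obs=[]
for d,L in((T,b),(Sc,a)):
    u=max(L,key=lambda t:t[0].sum()*(np.linalg.norm(ctr(d,t[0],10)[0]-[577,-384])<60))[0].copy()
    for m,_ in masks(d,'cork0'):
        if np.linalg.norm(ctr(d,m,30)[0]-[577,-384])<80: u|=m
    u=cv2.morphologyEx(u.astype(np.uint8),cv2.MORPH_CLOSE,np.ones((5,5)))>0
    obs.append((d,u))
for s in(obs[:1],obs[1:],obs): q,i=fit(s,MODEL['tray'],[577,-384,.92]); print('tray',q[:2],np.degrees(q[2]),i)
g=q[:2]-112*np.array([np.cos(q[2]),np.sin(q[2])]); print('grip',g)
# handle by dark pixels in depth
save(T,'t5',(300,90,150,112),5)
E
```

```text
t 45.8 tcp [472.1 -76.5 353.4] th 93.6 down -1.0 | shift now [0. 0. 0.] turn -0.0 shift after turn [0. 0. 0.] dist 0 j7 0.06 F [-0.5 -0.1 -0.4] gap 85.8
spatula ['top'] [467.6   5. ] 91.3 0.581
spatula ['scene'] [470.9  12.2] 92.3 0.872
spatula ['top', 'scene'] [468.3  11.1] 93.5 0.691
cork T [ 568. -393.]
cork T [ 591. -418.]
cork T [643. -70.]
cork T [ 540. -372.]
cork S [ 576. -392.]
cork S [ 548. -373.]
cork S [ 598. -420.]
[ 565. -397.] 2030 0.9
[ 572. -401.] 1158 0.98
tray [ 577.4676992  -387.49262616] 52.12522473605334 0.9365906057745516
tray [ 577.55773468 -383.87044441] 53.232474434301636 0.958412213740458
tray [ 576.66591383 -385.60321126] 53.03310748790368 0.9384083146869207
grip [ 509.31432817 -475.0893214 ]
```

View pics/t5.png

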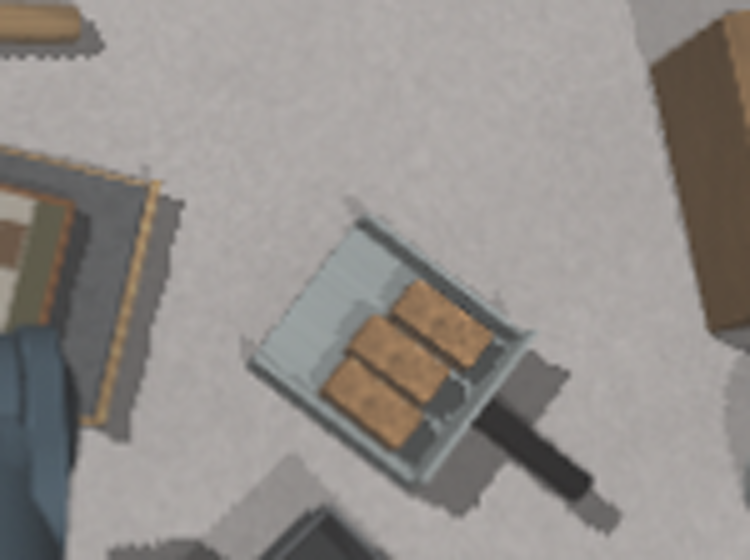

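Emit:
servo_tool(targets=[[1,0,0,0,0.9],[1,0,0,0,1],[1,0,0,0,1],[1,0,0,0,1],[1,0,0,0,1],[1,0,0,0,1],[1,0,0,0,0.87],[1,-0.4,0.37,0,0],[1,-0.7,0.63,0,0],[1,-0.7,0.63,0,0]])

```text
time_s: 47.07
eef_pos: [482.3, -172.7, 354.9]
orientation: [0.0, 0.894, 0.448, 0.0]
ft_force: [1.0, -0.4, 1.2]
finger_gap: 85.4
grip_force: 0.0
```

Emit:
servo_tool(targets=[[1,-0.7,0.63,0,0],[1,-0.7,0.63,0,0],[1,-0.7,0.64,0,0],[1,-0.7,0.64,0,0],[1,-0.7,0.64,0,0],[1,-0.7,0.64,0,0],[1,-0.7,0.64,0,0],[1,-0.6,0.55,0,0],[1,-0.1,0.1,0,0],[1,0,0,0,0]])

```text
time_s: 47.9
eef_pos: [508.5, -479.2, 353.7]
orientation: [0.0, 0.896, 0.443, -0.001]
ft_force: [0.0, -0.0, 0.2]
finger_gap: 85.3
grip_force: 0.0
```

Emit:
servo_tool(targets=[[1,0,0,0,0],[1,0,0,0,0],[1,0,0,0,0]])

```text
time_s: 48.15
eef_pos: [511.4, -472.6, 354.7]
orientation: [-0.001, 0.894, 0.448, 0.0]
ft_force: [0.6, -0.2, 1.0]
finger_gap: 85.4
grip_force: 0.0
```

```bash
python3 - <<'E'
from m import *
plan(509.3,-475.1,197,53)
meas('tray','tray',10,[[577,-385.6,.925]],0,tol=70)
meas('spatula','spatula',20,[[469,8,1.64]],2)
meas('tool_mat','tool_mat',2,[[471,-21,.02]])
meas('bin','bin',30,[[370,-338.5,.785]])
E
```

```text
t 48.2 tcp [ 511.1 -473.2  355. ] th 53.2 down -1.0 | shift now [-0.07 -0.01  3.95] turn 0.03 shift after turn [-0.07 -0.01  3.95] dist 158 j7 -0.05 F [ 0.2 -0.4  0.2] gap 85.5
tray ['top'] [ 576.6 -386.4] 53.3 0.588
tray ['scene'] [ 576.5 -384.6] 53.6 0.646
tray ['top', 'scene'] [ 576.5 -385.5] 53.3 0.614
spatula ['top'] [467.9   5. ] 92.5 0.915
spatula ['scene'] [504.4 -12.1] 91.3 0.403
spatula ['top', 'scene'] [468.    4.6] 92.4 0.482
tool_mat ['top'] [470.7 -23.4] 1.2 0.684
tool_mat ['scene'] [472.5 -21.2] 1.5 0.669
tool_mat ['top', 'scene'] [471.3 -22. ] 1.1 0.671
bin ['top'] [ 370.3 -339.1] 43.4 0.966
bin ['scene'] [ 370.7 -336.5] 45.6 0.972
bin ['top', 'scene'] [ 370.4 -337.4] 44.9 0.961
```

Spatula is back on the mat. Down to the tray handle and grip it with the lowest force.

Emit:
servo_tool(targets=[[1,-0.07,0,0.4,0],[1,0,0,0.7,0],[1,0,0,0.8,0],[1,0,0,0.8,0],[1,0,0,0.7,0],[1,0,0,0.4,0],[1,0,0,0.12,0],[1,0,0,0,0],[1,0,0,0,0]])

```text
time_s: 49.4
eef_pos: [509.3, -478.0, 199.3]
orientation: [0.001, 0.895, 0.446, 0.001]
ft_force: [-0.0, -0.3, 0.8]
finger_gap: 85.3
grip_force: 0.0
```

Emit:
servo_tool(targets=[[0,0,0,0,0],[0,0,0,0,0],[0,0,0,0,0],[0,0,0,0,0],[0,0,0,0,0],[0,0,0,0,0],[0,0,0,0,0],[0,0,0,0,0],[0,0,0,0,0],[0,0,0,0,0]], newtons=20)

```text
time_s: 50.23
eef_pos: [508.6, -477.6, 198.3]
orientation: [0.0, 0.895, 0.446, -0.0]
ft_force: [-1.0, 0.3, 4.1]
finger_gap: 17.4
grip_force: 25.3
```

Emit:
servo_tool(targets=[[0,0,0,-0.05,0],[0,0,0,-0.1,0],[0,0,0,-0.1,0],[0,0,0,-0.1,0],[0,0,0,-0.05,0],[0,0,0,0,0],[0,0,0,0,0],[0,0,0,0,0]])

```text
time_s: 50.9
eef_pos: [508.5, -477.3, 213.7]
orientation: [-0.0, 0.895, 0.446, -0.0]
ft_force: [-0.9, 0.3, -3.9]
finger_gap: 17.6
grip_force: 24.4
```

```bash
cat > tilt.py <<'E'
from m import *
# fit tilt of held tray: rotate about grip axis (tool y) by phi, grip point fixed at TCP-155 z
def tiltboxes(phi,dx=0):
    c,s=np.cos(phi),np.sin(phi); out=[]
    for b in MODEL['tray']:
        x=b[:,0]+112+dx; z=b[:,2]-42
        out.append(np.c_[x*c+z*s,b[:,1],-x*s+z*c])
    return out
def go(show=None):
    o,p,t,M=st(); plan(*p,t); print('moment',np.round(o['moment'],2),'grip',o['grip_force'])
    L=[(m.sum(),i,m) for i,(m,k) in enumerate(masks(Sc,'tray'))]
    if not L: print('none'); return
    u=max(L)[2].copy()
    for m,_ in masks(Sc,'cork0'):
        if cv2.dilate(u.astype(np.uint8),np.ones((5,5)))[m].mean()>.15: u|=m
    u=cv2.morphologyEx(u.astype(np.uint8),cv2.MORPH_CLOSE,np.ones((5,5)))
    k=np.kron(u,np.ones((S,S),np.uint8)); best=[]
    for phi in range(-10,91,2):
        r=render(Sc,tiltboxes(np.radians(phi)),[p[0],p[1],np.radians(t)],p[2]-155); best.append(((r&k).sum()/(r|k).sum(),phi))
    print('tilt',sorted(best)[::-1][:3])
    if show: save(Sc,show,(70,170,200,150),4)
if __name__=='__main__':
    import sys; go(sys.argv[1] if len(sys.argv)>1 else None)
E
python3 tilt.py s6
```

```text
t 51.0 tcp [ 508.4 -477.3  213.5] th 53.0 down -1.0 | shift now [0. 0. 0.] turn -0.0 shift after turn [0. 0. 0.] dist 0 j7 -0.08 F [-0.6 -0.2 -2.6] gap 17.8
moment [-0.21  0.18  0.07] grip 24.43047970533371
tilt [(np.float64(0.875487900078064), 0), (np.float64(0.8705171098198039), 2), (np.float64(0.8654815959810647), -2)]
```

View pics/s6.png

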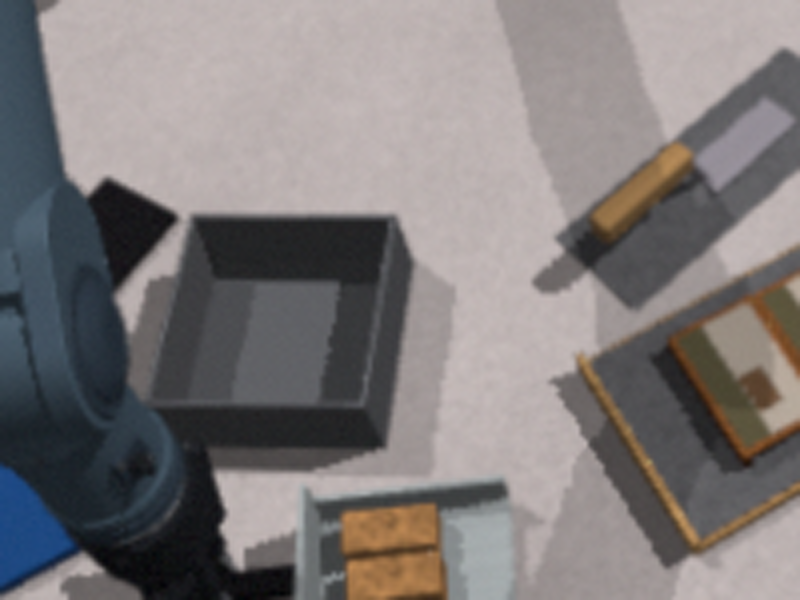

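Emit:
servo_tool(targets=[[0.15,0,0,0,0],[0.15,0,0,0,0],[0.15,0,0,0,0],[0.15,0,0,0,0]])

```text
time_s: 51.43
eef_pos: [508.6, -477.4, 213.9]
orientation: [0.0, 0.895, 0.446, 0.0]
ft_force: [1.0, -0.1, -3.1]
finger_gap: 17.4
grip_force: 24.4
```

Emit:
servo_tool(targets=[[0.19,0,0,0,0],[0.19,0,0,0,0],[0.19,0,0,0,0],[0.19,0,0,0,0]])

```text
time_s: 51.77
eef_pos: [508.6, -477.4, 213.9]
orientation: [-0.0, 0.895, 0.446, 0.0]
ft_force: [0.3, -0.0, -3.7]
finger_gap: 17.6
grip_force: 24.4
```

Emit:
servo_tool(targets=[[0.2,0,0,0,0],[0.2,0,0,0,0],[0.2,0,0,0,0],[0.2,0,0,0,0]])

```text
time_s: 52.1
eef_pos: [508.6, -477.4, 213.9]
orientation: [0.0, 0.895, 0.446, 0.0]
ft_force: [-0.4, -0.5, -3.9]
finger_gap: 17.6
grip_force: 24.4
```

Emit:
servo_tool(targets=[[0.205,0,0,0,0],[0.205,0,0,0,0],[0.205,0,0,0,0],[0.205,0,0,0,0]])

```text
time_s: 52.43
eef_pos: [508.6, -477.4, 213.9]
orientation: [0.0, 0.895, 0.446, 0.0]
ft_force: [-0.1, 0.2, -2.3]
finger_gap: 17.9
grip_force: 22.8
```

```bash
python3 tilt.py
```

```text
t 52.5 tcp [ 508.6 -477.4  213.9] th 53.0 down -1.0 | shift now [0. 0. 0.] turn -0.0 shift after turn [0. 0. 0.] dist 0 j7 -0.08 F [ 0.1 -0.6 -3.6] gap 17.4
moment [-0.2   0.15  0.  ] grip 22.768385410308838
tilt [(np.float64(0.7651155121913371), 0), (np.float64(0.763044621467386), 2), (np.float64(0.7546840540799693), -2)]
```

Emit:
servo_tool(targets=[[0.208,0,0,0,0],[0.208,0,0,0,0],[0.208,0,0,0,0]])

```text
time_s: 52.88
eef_pos: [508.8, -477.4, 214.2]
orientation: [0.0, 0.895, 0.446, 0.0]
ft_force: [-0.3, 0.6, -1.4]
finger_gap: 17.8
grip_force: 10.8
```

Emit:
servo_tool(targets=[[0.211,0,0,0,0],[0.211,0,0,0,0],[0.211,0,0,0,0]])

```text
time_s: 53.13
eef_pos: [508.9, -477.5, 214.4]
orientation: [0.0, 0.895, 0.446, 0.0]
ft_force: [-0.2, 0.9, 0.8]
finger_gap: 18.0
grip_force: 0.3
```

Emit:
servo_tool(targets=[[0.214,0,0,0,0],[0.214,0,0,0,0],[0.214,0,0,0,0]])

```text
time_s: 53.38
eef_pos: [508.7, -477.6, 214.2]
orientation: [0.0, 0.895, 0.446, 0.0]
ft_force: [-0.4, -0.5, 0.7]
finger_gap: 18.2
grip_force: 0.0
```

```bash
python3 tilt.py
```

```text
t 53.5 tcp [ 508.7 -477.6  214.1] th 53.0 down -1.0 | shift now [0. 0. 0.] turn -0.0 shift after turn [0. 0. 0.] dist 0 j7 -0.08 F [ 0.2 -0.1 -0.4] gap 18.5
moment [ 0.   -0.01  0.03] grip 0.10956869926303625
tilt [(np.float64(0.8515327791308549), 6), (np.float64(0.8515021802616314), 4), (np.float64(0.8419630615372208), 8)]
```

Emit:
servo_tool(targets=[[0.5,0,0,0,0],[0.5,0,0,0,0],[0.5,0,0,0,0],[0.5,0,0,0.2,0],[0.5,0,0,0.2,0],[0.5,0,0,0,0],[0.5,0,0,0,0]])

```text
time_s: 54.17
eef_pos: [507.9, -476.9, 196.2]
orientation: [-0.001, 0.895, 0.446, -0.001]
ft_force: [-0.6, -0.5, -0.4]
finger_gap: 42.9
grip_force: 0.0
```

```bash
python3 - <<'E'
from m import *
plan(509.3,-475.1,197,53)
meas('tray','tray',10,[[577,-385.6,.925]],0,tol=70)
print([np.round(ctr(Sc,m,30)[0]) for m,_ in masks(Sc,'cork0')])
E
```

```text
t 54.3 tcp [ 508.5 -477.3  197.5] th 53.0 down -1.0 | shift now [ 0.06 -0.02  0.01] turn 0.0 shift after turn [ 0.06 -0.02  0.01] dist 2 j7 -0.08 F [-0.1  0.3 -0.4] gap 42.9
tray ['top'] [ 574.1 -390.3] 53.0 0.582
tray ['scene'] [ 575.5 -388.4] 53.0 0.615
tray ['top', 'scene'] [ 575.  -388.9] 52.8 0.594
[array([ 573., -396.]), array([ 544., -379.]), array([ 596., -424.]), array([ 577., -393.])]
```

Emit:
servo_tool(targets=[[0,0,0,0,0],[0,0,0,0,0],[0,0,0,0,0],[0,0,0,0,0],[0,0,0,0,0],[0,0,0,0,0],[0,0,0,0,0]], newtons=90)

```text
time_s: 55.0
eef_pos: [508.7, -477.6, 198.4]
orientation: [0.0, 0.895, 0.446, 0.0]
ft_force: [-1.6, 0.1, 3.5]
finger_gap: 16.5
grip_force: 87.8
```

Emit:
servo_tool(targets=[[0,0,0,-0.1,0],[0,0,0,-0.3,0],[0,0,0,-0.5,0],[0,0,0,-0.6,0],[0,0,0,-0.6,0],[0,0,0,-0.6,0],[0,0,0,-0.6,0],[0,0,0,-0.5,0],[0,0,0,-0.35,0],[0,0,0,-0.16,0]])

```text
time_s: 55.83
eef_pos: [508.9, -477.7, 373.2]
orientation: [0.002, 0.895, 0.446, 0.001]
ft_force: [-0.1, -0.5, -2.1]
finger_gap: 16.4
grip_force: 88.1
```

Emit:
servo_tool(targets=[[0,0,0,0,0.2],[0,0,0,0,0.4],[0,0,0,0,0.4],[0,0,0,0,0.23],[0,0,0,0,0.1],[0,0,0,0,0],[0,-0.07,-0.1,0,0],[0,-0.18,-0.25,0,0],[0,-0.28,-0.4,0,0],[0,-0.36,-0.5,0,0]])

```text
time_s: 56.67
eef_pos: [448.7, -466.4, 370.1]
orientation: [0.0, 0.923, 0.384, 0.001]
ft_force: [0.9, 0.0, -3.3]
finger_gap: 16.1
grip_force: 88.1
```

Emit:
servo_tool(targets=[[0,-0.39,-0.55,0,0],[0,-0.43,-0.6,0,0],[0,-0.43,-0.6,0,0],[0,-0.39,-0.55,0,0],[0,-0.32,-0.45,0,0],[0,-0.28,-0.4,0,0],[0,-0.18,-0.25,0,0],[0,-0.1,-0.15,0,0],[0,-0.07,-0.1,0,0],[0,0,0,0,0]])

```text
time_s: 57.5
eef_pos: [271.2, -437.4, 370.5]
orientation: [0.0, 0.924, 0.383, -0.0]
ft_force: [-0.7, -0.3, -3.1]
finger_gap: 16.4
grip_force: 88.1
```

```bash
python3 tilt.py s7; python3 -c "
from h import *
plan(271.4,-437,370,45)"
```

```text
t 57.6 tcp [ 272.7 -437.3  370.5] th 45.1 down -1.0 | shift now [0. 0. 0.] turn -0.0 shift after turn [0. 0. 0.] dist 0 j7 0.12 F [ 0.4 -0.  -3.3] gap 16.2
moment [-0.22  0.16 -0.03] grip 88.08369040489197
tilt [(np.float64(0.0), 90), (np.float64(0.0), 88), (np.float64(0.0), 86)]
t 57.7 tcp [ 272.9 -437.3  370.4] th 45.1 down -1.0 | shift now [-0.02 -0.03  0.01] turn 0.02 shift after turn [-0.02 -0.03  0.01] dist 2 j7 0.12 F [-0.4  0.3 -2.5] gap 16.5
```

View pics/s7.png

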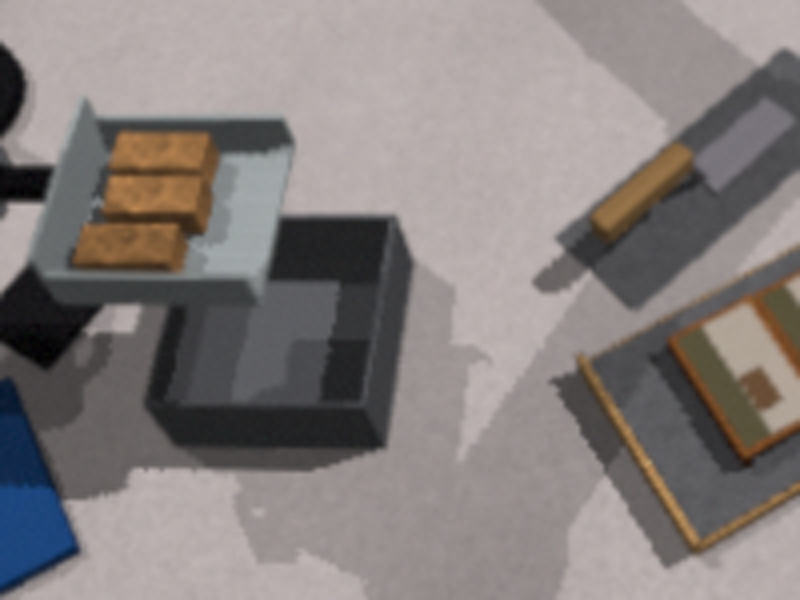

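Emit:
servo_tool(targets=[[0.2,0,0,0,0],[0.2,0,0,0,0],[0.2,0,0,0,0]], newtons=20)

```text
time_s: 57.95
eef_pos: [272.1, -437.3, 370.2]
orientation: [-0.0, 0.924, 0.383, 0.0]
ft_force: [-0.6, -0.5, -3.0]
finger_gap: 17.3
grip_force: 43.0
```

Emit:
servo_tool(targets=[[0.206,0,0,0,0],[0.206,0,0,0,0],[0.206,0,0,0,0],[0.206,0,0,0,0]])

```text
time_s: 58.28
eef_pos: [271.5, -437.3, 370.2]
orientation: [-0.0, 0.924, 0.383, 0.0]
ft_force: [0.3, -0.1, -3.6]
finger_gap: 17.6
grip_force: 18.9
```

```bash
cat > tl.py <<'E'
from m import *
o,p,t,M=st(); print('t',o['time_s'],np.round(p,1),'F',np.round(o['ft_force'],1),'mom',np.round(o['moment'],2),'grip',o['grip_force'])
for m,k in masks(Sc,'tray')[:2]+masks(Sc,'tray_mouth')[:2]:
    v,u=np.nonzero(m); w=world(Sc,np.c_[u,v]); w=w[w[:,2]<400]
    g=np.r_[p[:2],p[2]-155]; r=(w-g); h=r[:,:2]@M[:2,0]; z=r[:,2]
    s=(abs(r[:,:2]@M[:2,1])<50)&(h>45); 
    A=np.c_[h[s],np.ones(s.sum())]
    if s.sum()>30:
        # robust lowest-plane fit (floor): iterate keep lower
        i=np.ones(len(A),bool)
        for _ in range(5):
            c=np.linalg.lstsq(A[i],z[s][i],rcond=None)[0]; e=z[s]-A@c; i=abs(e)<max(4,np.median(abs(e))*2)
        print('conf',round(k,2),'n',s.sum(),'tilt',-np.degrees(np.arctan(c[0])),'hmax',np.percentile(h,98),'zmin',np.percentile(w[:,2],2))
print('corks',[np.round(world(Sc,np.argwhere(m)[:,::-1]).mean(0)) for m,_ in masks(Sc,'cork0')])
E
python3 tl.py
```

```text
t 58.3833 [ 271.4 -437.4  370.2] F [ 0.5 -0.5 -3. ] mom [-0.15  0.18 -0.04] grip 19.112277030944824
conf 0.68 n 654 tilt 26.152421396115074 hmax 137.81684733424606 zmin 12.222077290323323
conf 0.64 n 609 tilt 26.14338531537407 hmax 137.07209580322413 zmin 101.71493416516876
corks [array([ 356., -410.,  164.]), array([ 309., -356.,  160.]), array([ 334., -380.,  158.])]
```

Emit:
servo_tool(targets=[[0.207,0,0,0,0],[0.207,0,0,0,0],[0.207,0,0,0,0]])

```text
time_s: 58.78
eef_pos: [271.6, -437.4, 370.3]
orientation: [0.0, 0.924, 0.383, 0.0]
ft_force: [0.1, 0.7, -3.2]
finger_gap: 17.9
grip_force: 15.1
```

```bash
python3 tl.py
```

```text
t 58.8833 [ 271.6 -437.3  370.3] F [-0.1 -0.8 -2.1] mom [-0.15  0.03  0.01] grip 15.184110403060913
conf 0.71 n 433 tilt 32.89951110126025 hmax 126.46797870900728 zmin 89.65200334823699
corks [array([ 372., -391.,  135.]), array([689., 335.,  62.]), array([ 353., -361.,  130.]), array([ 326., -338.,  128.])]
```

Emit:
servo_tool(targets=[[0.207,0,0,0,0],[0.207,0,0,0,0],[0.207,0,0,0,0],[0.207,0,0,0,0]])

```text
time_s: 59.37
eef_pos: [271.6, -437.4, 370.4]
orientation: [0.0, 0.924, 0.383, 0.0]
ft_force: [-0.1, 1.0, -1.7]
finger_gap: 17.9
grip_force: 15.4
```

```bash
python3 tl.py
```

```text
t 59.4667 [ 271.6 -437.3  370.3] F [ 0.5 -0.2 -2.5] mom [-0.02  0.08  0.02] grip 15.440397262573242
conf 0.67 n 998 tilt 37.53945851532619 hmax 113.92485275094185 zmin 75.59665946617116
conf 0.77 n 1014 tilt 37.564463070347074 hmax 115.11295016766879 zmin 3.728715203652907
corks [array([ 387., -287.,   59.]), array([ 406., -304.,   55.]), array([ 429., -332.,   48.])]
```

Emit:
servo_tool(targets=[[0,0,0,0,0],[0,0,0,0,0],[0,0,0,0,0],[0,0,0,-0.2,0],[0,0,0,-0.4,0],[0,0,0,-0.5,0],[0,0,0,-0.5,0],[0,0,0,-0.3,0],[0,0,0,-0.1,0]], newtons=60)

```text
time_s: 60.37
eef_pos: [272.1, -438.0, 453.5]
orientation: [0.003, 0.924, 0.383, 0.001]
ft_force: [0.1, 0.2, -2.2]
finger_gap: 17.3
grip_force: 59.2
```

```bash
python3 tl.py; python3 - <<'E'
from h import *
a=cam('scene');b=cam('top')
x=a['img'][140:330,60:260];y=b['img'][170:270,310:415]
x=cv2.resize(x,(400,380));y=cv2.resize(y,(399,380),interpolation=cv2.INTER_CUBIC)
cv2.imwrite('pics/c8.png',np.hstack([x,y])[...,::-1])
E
```

```text
t 60.4667 [ 271.7 -437.5  451.3] F [ 0.  -0.3 -2.9] mom [-0.02 -0.   -0.05] grip 59.18381452560425
conf 0.66 n 1139 tilt 37.59141497427962 hmax 115.23494953435858 zmin 159.1968384451438
conf 0.71 n 1117 tilt 37.56436858800541 hmax 111.74875967836306 zmin 162.50777336825055
corks [array([ 430., -332.,   48.]), array([ 410., -306.,   59.])]
```

View pics/c8.png

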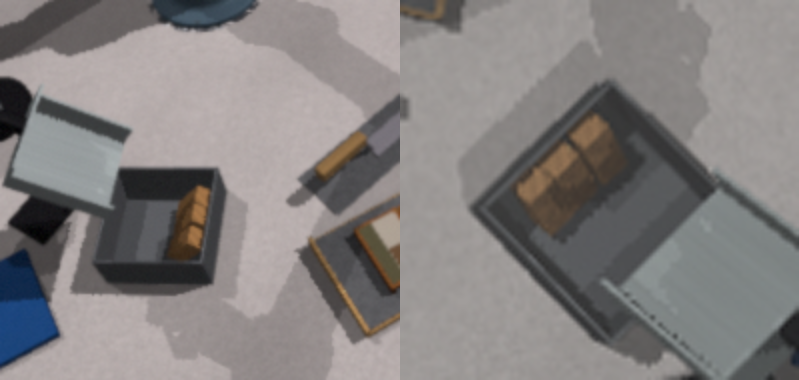

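Emit:
servo_tool(targets=[[0,0.14,0.2,0,0],[0,0.28,0.4,0,0],[0,0.39,0.55,0,0],[0,0.46,0.65,0,0],[0,0.5,0.7,0,0],[0,0.5,0.7,0,0],[0,0.46,0.65,0,0],[0,0.36,0.5,0,0],[0,0.25,0.35,0,0],[0,0.14,0.2,0,0]])

```text
time_s: 61.55
eef_pos: [512.2, -476.2, 448.6]
orientation: [-0.001, 0.923, 0.384, 0.001]
ft_force: [0.0, 0.7, -1.8]
finger_gap: 16.9
grip_force: 59.1
```

Emit:
servo_tool(targets=[[0,0,0,0.3,0],[0,0,0,0.6,0],[0,0,0,0.7,0],[0,0,0,0.7,0],[0,0,0,0.6,0],[0,0,0,0.4,0],[0,0,0,0.25,0],[0,0,0,0,0],[0,0,0,0,0]])

```text
time_s: 62.3
eef_pos: [507.6, -477.7, 307.8]
orientation: [-0.001, 0.924, 0.382, -0.001]
ft_force: [-0.1, 0.1, -1.0]
finger_gap: 17.1
grip_force: 59.0
```

Emit:
servo_tool(targets=[[0.15,0,0,0.1,0],[0.15,0,0,0.1,0],[0.15,0,0,0.1,0],[0.15,0,0,0.1,0],[0.15,0,0,0.1,0],[0.15,0,0,0.1,0],[0.15,0,0,0,0]], newtons=20)

```text
time_s: 62.88
eef_pos: [506.3, -482.2, 288.3]
orientation: [0.004, 0.925, 0.381, -0.002]
ft_force: [-5.5, -3.6, 8.9]
finger_gap: 16.9
grip_force: 59.6
```

```bash
python3 tl.py
```

```text
t 62.9833 [ 506.6 -481.9  288.4] F [-4.5 -2.7  7.7] mom [-0.23  0.81  0.12] grip 59.376052021980286
conf 0.95 n 1354 tilt 33.380627845069725 hmax 119.3912993001235 zmin 4.314986312716677
conf 0.72 n 1355 tilt 33.37921502495823 hmax 120.31178888990486 zmin 4.588643158168132
corks [array([ 439., -335.,   62.]), array([ 406., -306.,   52.]), array([ 383., -285.,   53.])]
```

Emit:
servo_tool(targets=[[0.2,0,0,0,0],[0.203,0,0,0,0],[0.204,0,0,0,0],[0.204,0,0,0,0]])

```text
time_s: 63.47
eef_pos: [507.1, -481.4, 288.2]
orientation: [0.004, 0.924, 0.381, -0.001]
ft_force: [-4.9, -3.3, 7.5]
finger_gap: 17.5
grip_force: 28.6
```

Emit:
servo_tool(targets=[[0.204,0,0,0.12,0],[0.204,0,0,0.12,0],[0.204,0,0,0.12,0],[0.204,0,0,0.12,0],[0.204,0,0,0.12,0],[0.204,0,0,0.12,0],[0.204,0,0,0,0]])

```text
time_s: 64.05
eef_pos: [508.5, -476.8, 253.7]
orientation: [-0.001, 0.924, 0.383, 0.0]
ft_force: [-0.1, -1.5, 0.9]
finger_gap: 17.7
grip_force: 26.8
```

```bash
python3 tl.py
```

```text
t 64.15 [ 508.9 -476.5  254.4] F [ 0.  -0.4  0.3] mom [-0.2  -0.13 -0.14] grip 26.461029052734375
conf 0.7 n 1762 tilt 19.168440510053806 hmax 148.37768745400598 zmin 4.5198624208026965
conf 0.7 n 1772 tilt 19.160176007153925 hmax 148.93626700156148 zmin 3.6671879419969677
corks [array([ 429., -333.,   46.]), array([ 410., -306.,   59.])]
```

Emit:
servo_tool(targets=[[0.204,0,0,0.14,0],[0.204,0,0,0.14,0],[0.204,0,0,0.14,0],[0.204,0,0,0.14,0],[0.204,0,0,0.14,0],[0.204,0,0,0.14,0],[0.204,0,0,0.14,0],[0.204,0,0,0.14,0],[0.204,0,0,0.14,0],[0.204,0,0,0,0]])

```text
time_s: 65.13
eef_pos: [508.3, -476.7, 203.2]
orientation: [-0.001, 0.924, 0.383, -0.0]
ft_force: [-1.0, -1.2, -0.3]
finger_gap: 17.7
grip_force: 26.1
```

```bash
python3 tl.py
```

```text
t 65.2333 [ 508.8 -476.7  204.3] F [-0.7 -1.7 -1. ] mom [-0.06  0.07 -0.04] grip 25.86543917655945
conf 0.7 n 2066 tilt 1.7334276110122249 hmax 168.68854999505004 zmin 1.6518882900436362
conf 0.88 n 2086 tilt 1.7755395331737407 hmax 169.5680215917453 zmin 1.5527043083196932
corks [array([ 427., -333.,   45.]), array([ 407., -305.,   54.])]
```

Nearly flat; lower the last millimetres, release, retreat up.

Emit:
servo_tool(targets=[[0.204,0,0,0.06,0],[0.204,0,0,0.06,0],[0.204,0,0,0.03,0],[0.204,0,0,0,0],[0.204,0,0,0,0]])

```text
time_s: 65.8
eef_pos: [508.6, -477.6, 199.5]
orientation: [0.0, 0.924, 0.383, -0.0]
ft_force: [-2.1, -0.4, 2.9]
finger_gap: 17.4
grip_force: 26.3
```

Emit:
servo_tool(targets=[[0.3,0,0,0,0],[0.4,0,0,0,0],[0.6,0,0,0,0],[0.8,0,0,0,0],[1,0,0,0,0],[1,0,0,0,0],[1,0,0,0,0],[1,0,0,0,0],[1,0,0,0,0],[1,0,0,0,0]])

```text
time_s: 66.63
eef_pos: [508.6, -477.5, 199.1]
orientation: [0.0, 0.924, 0.383, 0.0]
ft_force: [-0.2, -0.3, 0.3]
finger_gap: 85.4
grip_force: 0.0
```

Emit:
servo_tool(targets=[[1,0,0,-0.2,0],[1,0,0,-0.5,0],[1,0,0,-0.8,0],[1,0,0,-0.9,0],[1,0,0,-0.9,0],[1,0,0,-0.9,0],[1,0,0,-0.5,0],[1,0,0,0,0],[1,0,0,0,0],[1,0,0,0,0]])

```text
time_s: 67.47
eef_pos: [508.2, -477.2, 386.6]
orientation: [-0.0, 0.924, 0.383, -0.0]
ft_force: [-0.4, -0.7, -0.2]
finger_gap: 85.3
grip_force: 0.0
```

```bash
python3 - <<'E'
from m import *
o,p,t,M=st();plan(*p,t)
meas('tray','tray',10,[[587,-398,.785]],0,tol=90)
meas('spatula','spatula',20,[[469,8,1.62]],2)
meas('panel_a','panel',33,[[618,-163,-.24],[637,-77,-.22],[657,10,-.22]],15,tol=40)
for m,_ in masks(Sc,'tray')[:1]:
    w=world(Sc,np.argwhere(m)[:,::-1]); print('z pct',np.percentile(w[:,2],[2,25,50,75,98]))
a=Sc['img'][170:384,70:370];cv2.imwrite('pics/f9.png',cv2.resize(a,(780,556),interpolation=cv2.INTER_CUBIC)[...,::-1])
E
```

```text
t 67.6 tcp [ 508.  -477.   384.9] th 45.0 down -0.99999 | shift now [0. 0. 0.] turn -0.0 shift after turn [0. 0. 0.] dist 0 j7 -0.18 F [-0.3 -0.  -0.9] gap 85.5
tray ['top'] [ 585.  -401.2] 45.0 0.95
tray ['scene'] [ 586.1 -399.5] 44.2 0.952
tray ['top', 'scene'] [ 585.9 -399.8] 44.9 0.949
spatula ['top'] [467.6   5.1] 92.5 0.928
spatula ['scene'] [469.6   9.9] 93.4 0.824
spatula ['top', 'scene'] [467.8   7. ] 92.6 0.845
panel_a ['top'] [ 620.5 -136.7] -13.1 0.914
panel_a ['scene'] [ 622.6 -133.5] -13.2 0.933
panel_a ['top', 'scene'] [ 621.7 -134.8] -14.1 0.905
panel_a ['top'] [638.2 -73.9] -13.1 0.952
panel_a ['scene'] [635.6 -67.8] -13.4 0.851
panel_a ['top', 'scene'] [638.6 -72.7] -13.4 0.875
panel_a ['top'] [658.3   7.6] -13.2 0.947
panel_a ['scene'] [657.1  10.2] -13.3 0.908
panel_a ['top', 'scene'] [657.5   8.8] -12.8 0.919
z pct [ 1.02088189  3.78210564  5.52129811 22.83344997 52.70662403]
```

View pics/f9.png

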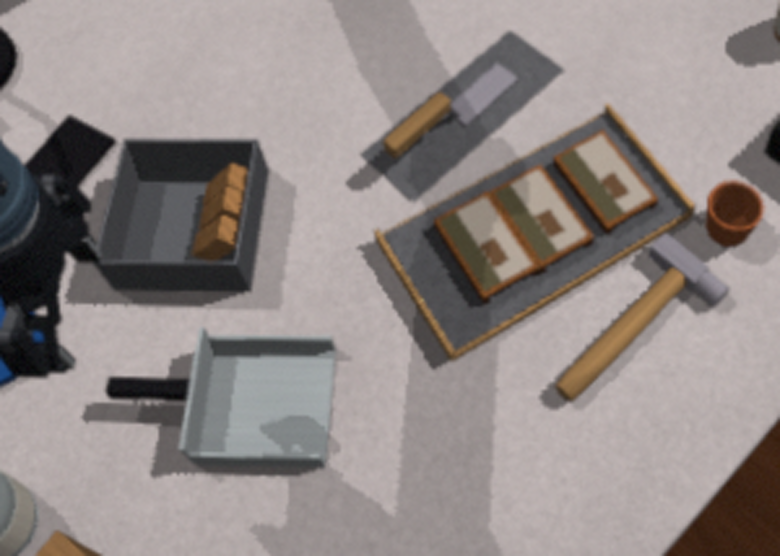

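```bash
python3 - <<'E'
from m import *
bo=np.radians(-12.9);X=np.array([np.cos(bo),np.sin(bo)]);Y=np.array([-X[1],X[0]])
for d,n in((T,'T'),(Sc,'S')):
    v,u=np.mgrid[0:384,0:512]; w=world(d,np.c_[u.ravel(),v.ravel()]).reshape(384,512,3)
    r=w[...,:2]-[636.6,-75.4]; bx=r@X; by=r@Y
    for m,k in masks(d,'panel_a'):
        if np.hypot(bx[m].mean(),by[m].mean())<130:
            e=cv2.erode(m.astype(np.uint8),np.ones((5,5)))>0; P=np.c_[bx[e],by[e],np.ones(e.sum())]
            c=np.linalg.lstsq(P,w[...,2][e],rcond=None)[0]
            print(n,'board xy',np.round([bx[m].mean(),by[m].mean()],1),'z',round(np.median(w[...,2][e]),1),'slope deg',np.round(np.degrees(c[:2]),1),'y range',np.round(np.percentile(by[m],[1,99]),1),'x range',np.round(np.percentile(bx[m],[1,99]),1))
E
```

```text
T board xy [ -4.9 -63.9] z 33.5 slope deg [-129.1  107.6] y range [-97.  -30.4] x range [-53.7  53.7]
T board xy [ 1.2 85.1] z 33.2 slope deg [-51.8 -34.1] y range [ 51.9 120.7] x range [-50.5  53.9]
T board xy [-2.1  2.8] z 33.4 slope deg [-95.3  -7.3] y range [-29.8  36.2] x range [-51.1  50.7]
S board xy [  6.4 -65. ] z 34.2 slope deg [ 58.4 -78.9] y range [-94.8 -28.7] x range [-50.   52.1]
S board xy [7.  2.9] z 33.8 slope deg [ 30.3 -66.2] y range [-26.7  36.8] x range [-47.4  52.7]
S board xy [ 7.6 83.4] z 33.5 slope deg [ 39.1 -82.9] y range [ 53.9 121.2] x range [-46.4  53.7]
```

```bash
python3 -c "
from workcell import *
print(sign_off())"
```

```text
the job is handed in; nothing more can be done
None
```

Job handed in: all three panels lie wholly on the felt board with battens straight across, though one was found shifted about 30 mm late in the run, probably by the announced knock, and now touches its neighbour; I left it because it was still flat. The spatula is back on its mat, the three cork blocks are in the bin, the empty tray stands upright on the bench, and the jar, cup and hammer were not touched.

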